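# Unstack the baby's things and lay the high chair tray

## Robot

A 6-joint arm with a two-finger parallel gripper is mounted at the origin on the work surface. World frame = base frame: x ahead of the robot, y to its left, z up, the work surface at z = 0. Lengths are in mm, angles in rad, forces in N, time in s.
With the tool pointing down it reaches from about 250 to 800 mm from the base axis. Payload 8.5 kg.
Tool frame: the origin (TCP) lies between the finger pads; the fingertips stand 8 mm ahead of it and the grasp point (between the pads) lies 11 mm behind it; z points along the fingers, y is the line along which they close (so a half turn about z gives the same grasp; the last joint's range is limited). The gripper opens to 85 mm and grips with 20 to 120 N. Pads are 22 mm wide; open, the fingers measure 114 mm over their backs; the gripper's body (76 mm by 85 mm) begins 54 mm behind the grasp point. The pads swing forward as they close: fully open they stand 13 mm farther back than shut.
Start: joints at [-1.207, 0.238, -0.013, 1.319, 0, 1.571], TCP at [186.793, -490.6, 239.276] pointing down, gripper open.
Joint ranges: [-2.66, 2.66], [-1.03, 1.9], [-1.14, 1.46], [-1.82, 2.27], [-1.45, 1.34], [-3.14, 3.14]. Speed limits (rad/s): [2.22, 2.22, 2.79, 3.14, 3.14, 3.14].

## Interface

Orientations are given as a unit quaternion [w, x, y, z].
In Python, from rig import bot, vision, workorder gives the robot as it stands. The module is installed in compiled form; this text tells all that it offers.
- The arm moves only by the tool play_rows, never from a script. Its argument "rows" is one flat list of numbers, 7 for each row, row after row: the shift along the tool's x, y, z each as a share of 15 cm, from -1 to 1, then the turn, a rotation vector about the tool's x, y, z each as a share of pi/2 rad, from -1 to 1, then the closure, from 0 (fully open) to 1 (shut). In form: [tx, ty, tz, wx, wy, wz, gripper, tx, ty, tz, wx, wy, wz, gripper, ...]. A call has 1 to 12 rows; each row is the pose to reach, as a shift and turn from the pose commanded when the call began, along the tool's axes at that moment; what a row does not reach only later rows make up. A row lasts 1/12 s, in which the tool goes at most 41.7 mm and 7.16 degrees, less where a joint would pass 70% of its speed; a pose out of reach is approached as far as the arm can. A call with a number of a shift or a turn outside -1 to 1 is refused whole. A call with a gripper value outside its range is refused whole. The fingers move at their own pace and stop on an object; "newtons" is the grip in N (left out, the last holds). Time passes only in rows, so rows that repeat a pose let the fingers close. It gives the time, the measured TCP pose, the force, the opening and the grip force at its end, in the units of the state.
- bot.sense(): the state, without advancing time (a new reading comes with each control period).
- vision.snapshot(name): name is "scene" or "top" or "wrist"; returns a dict with "pixels" (384x512x3 uint8, red, green, blue), "z_map" (384x512 float32, mm along the optical axis (not along the pixel's ray), 0 where there is no reading), "K" (3x3 intrinsics, pixels), "k1" (the pictures are not rectified: a ray, as slopes to the right and down, at radius r is drawn at 1 + k1 r^2 times it, then the intrinsics apply), "rvec" (rotation vector, rad) and "tvec" (3), from world to camera coordinates, as OpenCV has them. Camera axes: x right, y down, z forward; pixel columns grow to the right and rows downward; lengths in mm; the calibration is good to about 2 mm. A picture is of the moment at which its call begins.
- workorder.job_done(): hands the job in; it is judged then, once.
The state is a dict: "time_s": time; "joint_pos": joint angles; "joint_vel": joint speeds; "tau": joint torques, N m; "ee_pos": TCP position; "ee_rot": TCP orientation; "contact_force": force on the tool from outside, world axes, zero at the start; "moment": the same for the moment, N m; "width": opening from 0.0 (shut) to 1.0 (fully open); "finger_force": force on a finger pad.
Only numpy, scipy, OpenCV 4.12 (cv2) and the standard library are available. Lean on these libraries where they do the work, as an engineer would, in place of code of your own. Each camera call takes 0.05 s, during which the arm holds its last target. There are 200 camera calls.

## Task

Take the pile on the grey spare tray apart from the top and lay up for lunch: the bamboo spoon lying along the spoon rest, the cup standing in the cup holder, the formula container standing in the middle of the cork coaster, and the snack box lying flat in the middle of the blue plate. Set each thing down right way up rather than dropping it, don't tip anything over, and leave the baby bottle and the puree jar where they are.

Things in the scene. Friction and masses are not known exactly. Their poses are not given: they have to be found in the camera images.
- spoon: Bamboo baby spoon, loose, lying level across the rim of the cup as the top of the stack. 134 mm long along its x axis (handle end at x = -66 mm, round bowl 31 mm across centred at x = +52 mm), handle 14 mm wide and 10 mm thick with a flat underside, 25 g. Origin: on the underside, at the balance point (within 5 mm); z is up, out of the bowl's open side.
- cup: Small open plastic toddler cup, pale green, loose, standing upright on the formula container's cap. 58 mm high, 52 mm across at the rim tapering to 46 mm at the base, wall 3 mm, about 45 g. Origin: centre of its underside, z up its axis.
- formula: Formula container, loose, standing on the snack box: cream round body 62 mm in diameter and 44 mm high under a grey knurled flat twist cap 64 mm in diameter and 18 mm high, 62 mm high in all, about 150 g; the cap is screwed tight and stays on. Origin: centre of its underside, z up.
- snack_box: Lidded snack box, loose, the bottom of the stack, standing flat on the spare tray: beige body, white lid, lid clipped shut. 115 mm long along its x axis (with the end clips), 64 mm wide along y, 40 mm high, about 180 g. Origin: centre of its underside, z up.
- spoon_rest: Place for the spoon: shallow rectangular silicone rest with a stone-grey lip and a cream floor, fixed on the white high chair tray. 170 mm long along its x axis, 66 mm wide along y; floor 2 mm thick, lip 5 mm wide and 6 mm high in all, so inside it measures 160 x 56 mm. Origin: centre of its underside (on the tray), z up. The spoon may point either way.
- cup_holder: Place for the cup: white round cup holder fixed on the white high chair tray, a low ring 80 mm outside, 68 mm inside, 14 mm high, with a grey floor 3 mm above its underside. Origin: centre of its underside, z up.
- coaster: Place for the formula container: flat round cork coaster fixed on the grey spare tray, 100 mm in diameter, 6 mm thick. Origin: centre of its underside, z up.
- plate: Place for the snack box: blue round silicone plate stuck fast to the white high chair tray, 170 mm across the rim, wall 22 mm high, flat floor 148 mm across and 4 mm above its underside, with a small lifting tab. Origin: centre of its underside, z up. The box may lie at any yaw.
- bottle: Bystander: closed baby bottle standing on the spare tray, pale, grey collar, white cap, 54 mm in diameter, 150 mm high. Not to be disturbed. Origin: centre of its underside.
- puree_jar: Bystander: small amber glass jar with a cap standing on the bench beyond the trays, 56 mm in diameter, 68 mm high. Not to be disturbed. Origin: centre of its underside.
Mind the look-alikes: they are no part of the job. What is shaped like the formula but pink is not meant.

How it is judged (in metres and radians):
At the end, for the whole second after the job is handed in: Box level on the plate's floor within 15 mm of its centre; formula upright on the coaster within 15 mm; cup upright on the holder's floor (13 mm); spoon flat and right way up on the rest, within 15 mm along and across and 0.2 rad, either way round; all at rest (horizontal distance between snack_box and plate below 0.015 m and z of snack_box in the frame of plate between 0 and 0.009 m and angle between each of snack_box, formula, cup's own z axis and vertical below 0.1 rad and horizontal distance between formula and coaster below 0.015 m and z of formula in the frame of coaster between 0.003 and 0.01 m and horizontal distance between cup and cup_holder below 0.013 m and z of cup in the frame of cup_holder between 0 and 0.008 m and x of spoon in the frame of spoon_rest between -0.015 and 0.015 m and y of spoon in the frame of spoon_rest between -0.015 and 0.015 m and z of spoon in the frame of spoon_rest below 0.007 m and angle between the x axis of spoon and the x axis of spoon_rest, either way round below 0.2 rad and angle between spoon's own z axis and vertical below 0.12 rad and linear speed of each of spoon, cup, formula, snack_box below 0.02 m/s); the robot touches nothing.
It fails at once if a thing of the stack is dropped (falls freely, faster than 0.7 m/s with no finger on it) ((linear speed of spoon above 0.7 m/s and contact force between the fingers and spoon below 0.05 N) or (linear speed of cup above 0.7 m/s and contact force between the fingers and cup below 0.05 N) or (linear speed of formula above 0.7 m/s and contact force between the fingers and formula below 0.05 N) or (linear speed of snack_box above 0.7 m/s and contact force between the fingers and snack_box below 0.05 N)).
It fails at once if the cup, the formula container or the snack box is tipped by more than 0.6 rad (angle between any of cup, formula, snack_box's own z axis and vertical above 0.6 rad).
It fails at once if the bottle or the jar is moved by more than 30 mm or tipped over (distance of any of bottle, puree_jar from where it was at the start of the episode above 0.03 m or angle between any of bottle, puree_jar's own z axis and vertical above 0.5 rad).
It also fails if it takes over 122 s, if anything falls off the work surface, if the arm or the gripper's body presses on something with over 40 N, if the wrist force passes 120 N, or if a joint passes its speed limit or range.

## Working session

There is one attempt and no reset: what is moved stays moved. The work goes in short steps, Python scripts to look and compute and a tool call to move; the robot and the scene stay as the last step left them, time stands still between calls to the robot, and variables do not carry over. Pictures are saved under pics/ and viewed, at most 14 in all, crops included, and the job is handed in when it is done.

Besides the shell and the picture viewer there is one more tool, called after "Request:" as name(argument=value, ...) on one line, values as JSON. play_rows: Moves the arm, as the interface text tells. Its arguments: {"type":"object","properties":{"rows":{"type":"array"},"newtons":{"type":"number"}},"required":["rows"]}

```bash
mkdir -p pics; cat > h.py <<'E'
import numpy as np, cv2
from rig import bot, vision, workorder
def snap(n,f=None):
    s=vision.snapshot(n)
    if f: cv2.imwrite('pics/'+f,s['pixels'][:,:,::-1])
    return s
def cloud(s):
    z=s['z_map'];K=s['K'];h,w=z.shape
    v,u=np.mgrid[:h,:w]
    p=np.stack([u,v],-1).reshape(-1,1,2).astype(float)
    D=np.array([float(s['k1']),0,0,0,0])
    q=cv2.undistortPoints(p,K,D).reshape(h,w,2)
    c=np.dstack([q[...,0]*z,q[...,1]*z,z])
    R=cv2.Rodrigues(np.array(s['rvec'],float))[0]
    P=(c-np.array(s['tvec']).ravel())@R
    P[z<=0]=np.nan
    return P
def ray(s,u,v,h):
    D=np.array([float(s['k1']),0,0,0,0])
    q=cv2.undistortPoints(np.array([[[u,v]]],float),s['K'],D).ravel()
    R=cv2.Rodrigues(np.array(s['rvec'],float))[0]
    d=R.T@np.array([q[0],q[1],1]);o=-R.T@np.array(s['tvec']).ravel()
    return o+d*(h-o[2])/d[2]
E
python3 - <<'E'
from h import *
a=snap('scene','scene0.png');b=snap('top','top0.png')
for s in(a,b): print(s['K'].tolist(),s['k1'],cv2.Rodrigues(np.array(s['rvec'],float))[0].round(3).tolist(),s['tvec'])
np.savez('s0.npz',Pa=cloud(a),Pb=cloud(b),ia=a['pixels'],ib=b['pixels'])
print(bot.sense())
E
```

```text
[[382.69267601795417, 0.0, 255.82545711369266], [0.0, 382.69267601795417, 197.00188443558025], [0.0, 0.0, 1.0]] 0.028489338421018768 [[-0.734, 0.679, -0.01], [0.503, 0.533, -0.68], [-0.457, -0.504, -0.733]] [ 417.96802234 -256.7800869  1696.9055847 ]
[[429.0355559596744, 0.0, 257.1213327132852], [0.0, 429.0355559596744, 190.98781406472253], [0.0, 0.0, 1.0]] -0.06300613818352332 [[-0.008, -1.0, -0.005], [-0.989, 0.009, -0.146], [0.146, 0.004, -0.989]] [  54.36111543  609.81708539 1315.96683585]
{'time_s': 0.1, 'joint_pos': array([-1.20699735e+00,  2.38716765e-01, -1.41749543e-02,  1.31920484e+00,
       -8.09659079e-06,  1.57079731e+00]), 'joint_vel': array([-0.00042766, -0.00197288,  0.0030855 , -0.00023417, -0.00032297,
       -0.00202924]), 'tau': array([ 1.96407091e-03, -5.39721465e+01,  3.46997559e+01,  1.35152548e-02,
        1.76582253e-04, -7.83014400e-06]), 'ee_pos': array([ 186.67579938, -490.29600235,  238.74207131]), 'ee_rot': array([-6.38660706e-04,  9.83501734e-01,  1.80897533e-01, -1.21587051e-04]), 'contact_force': array([-0.29490652, -1.00672824,  0.12369431]), 'moment': array([ 0.00382913, -0.01236079, -0.03997836]), 'finger_force': 0.0, 'width': 1.00245894166317}
```

View pics/scene0.png

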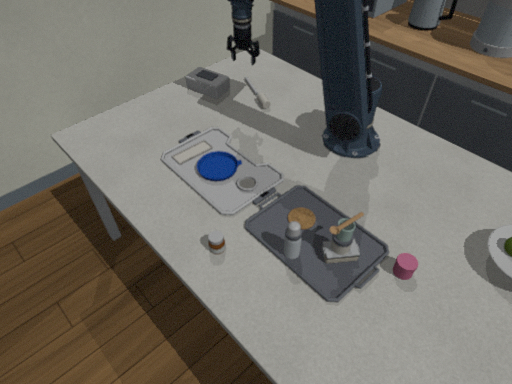

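View pics/top0.png

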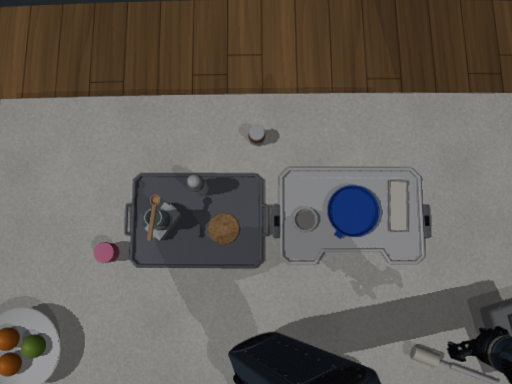

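Scene view: the stack is at (343,240) and the bottle at (293,240). The jar is at (217,242) and the white tray is at (220,170). Top view: the spoon over the stack runs from (155,198) to (150,240). The coaster is at (223,229), the cup holder at (306,218), the plate at (354,210) and the rest at (398,206). Candidates:
- **Formula:** the stack one at top (157,218), or the pink one at (105,252). The stack one is meant, since it is cream and grey and sits in the pile.
- **Spoon:** the bamboo one on the stack, or the grey utensil at (430,355). The bamboo one is meant.

I'll confirm with a crop.

```bash
python3 - <<'E'
from h import *
d=np.load('s0.npz');Pb=d['Pb'];ib=d['ib'];Pa=d['Pa'];ia=d['ia']
A=cv2.resize(ia[200:290,290:410,::-1],None,fx=5,fy=5,interpolation=2);cv2.imwrite('pics/c1a.png',A)
B=cv2.resize(ib[185:265,85:200,::-1],None,fx=5,fy=5,interpolation=2);cv2.imwrite('pics/c1b.png',B)
c=np.vstack([A[:, :575],B])[:900];c=cv2.resize(c,None,fx=.66,fy=.66);cv2.imwrite('pics/c1.png',c);print(c.shape)
hb=cv2.cvtColor(ib,cv2.COLOR_RGB2HSV)
def st(n,m,P=Pb):
    p=P[m&np.isfinite(P[...,2])]
    xy=p[:,:2].astype(np.float32);r=cv2.minAreaRect(xy);print(n,len(p),'mean',p.mean(0).round(1),'zmed',np.median(p[:,2]).round(1),'rect',np.round(r[0],1),np.round(r[1],1),round(r[2],1))
    return p
V,U=np.mgrid[:384,:512]
def box(u0,u1,v0,v1): return (U>=u0)&(U<u1)&(V>=v0)&(V<v1)
print('trays z',np.nanmedian(Pb[245:260,180:200,2]),np.nanmedian(Pb[185:195,285:310,2]))
z=Pb[...,2]
sp=st('spoon',box(130,185,180,250)&(hb[...,1]>90)&(hb[...,0]<25)&(z>120))
st('plate',box(320,390,175,245)&(hb[...,1]>120)&(hb[...,0]>100)&(hb[...,0]<130))
st('plateRim',box(320,390,175,245)&(z>26)&(hb[...,1]>120))
st('coaster',box(200,245,205,250)&(hb[...,1]>80)&(hb[...,0]<25))
st('holderR',box(290,325,200,236)&(z>18))
st('rest',box(380,418,172,240)&(hb[...,0]<35)&(hb[...,1]>15))
st('restz',box(385,412,178,235)&(z>12))
st('bottle',box(180,215,165,200)&(z>60))
for lo,hi in((20,60),(60,100),(100,120),(120,160),(160,185)): 
    m=box(130,190,190,250)&(z>lo)&(z<hi)
    if m.sum()>5: st(f'stack{lo}-{hi}',m)
print(np.histogram(z[box(130,190,190,250)],bins=range(0,200,5)))
E
```

```text
(561, 380, 3)
trays z 4.4064070158291795 5.355683007173667
spoon 225 mean [525.5 348.6 172.8] zmed 173.3 rect [517.6 345.9] [ 28.  129.4] 87.3
plate 2135 mean [ 547.3 -259.6   12. ] zmed 10.3 rect [ 547.6 -258. ] [165.7 165.7] 18.8
plateRim 131 mean [ 528.4 -263.5   28.5] zmed 28.1 rect [ 547.4 -256.9] [161.9 164. ] 17.2
coaster 747 mean [495.2 159.3  10.7] zmed 10.8 rect [496.2 160.4] [97.9 96.3] 89.6
holderR 79 mean [ 522.8 -105.5   20.5] zmed 20.0 rect [ 523.6 -103.7] [73.9 77.2] 0.2
rest 662 mean [ 561.6 -410.8    7.3] zmed 7.2 rect [ 563.3 -408.6] [ 59. 161.] 86.5
restz 101 mean [ 568.1 -407.5   13.9] zmed 13.6 rect [ 564.5 -401.2] [ 77.  166.7] 85.3
bottle 282 mean [621.8 230.5 126.6] zmed 128.7 rect [625.1 233.2] [44.1 52. ] 28.3
stack20-60 371 mean [519.3 340.3  42.4] zmed 43.7 rect [514.7 376.2] [161.8 128.8] 88.2
stack60-100 48 mean [512.5 324.2  79.5] zmed 77.9 rect [514.3 328.5] [22.8 61. ] 71.5
stack100-120 192 mean [518.5 338.2 107.9] zmed 107.5 rect [518.3 336.5] [41.4 64.1] 80.6
stack120-160 92 mean [520.7 352.5 142.4] zmed 143.4 rect [521.4 350.3] [52.3 42.9] 75.8
stack160-185 316 mean [524.8 349.1 171.5] zmed 172.6 rect [519.2 350.2] [130.1  50.7] 5.8
(array([1227,  895,  179,   91,   11,   20,    7,   40,  167,  107,   13,
          6,    9,    3,    9,    6,    4,    2,    6,    9,   39,  100,
         45,    8,   10,    8,   10,   10,   13,   11,   12,   18,   35,
         62,  150,   68,    1,    0,    0]), array([  0,   5,  10,  15,  20,  25,  30,  35,  40,  45,  50,  55,  60,
        65,  70,  75,  80,  85,  90,  95, 100, 105, 110, 115, 120, 125,
       130, 135, 140, 145, 150, 155, 160, 165, 170, 175, 180, 185, 190,
       195]))
```

View pics/c1.png

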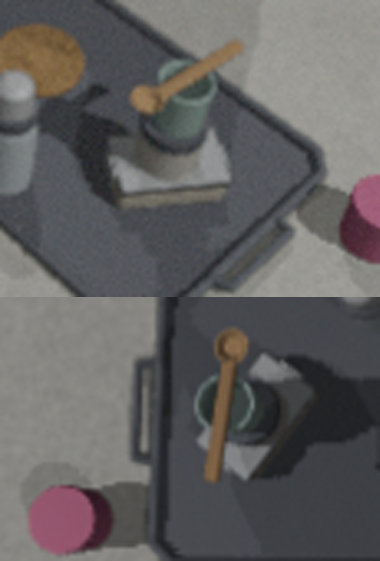

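Confirmed: the grey-capped cream formula is in the pile under the green cup, and the pink one (left) is a decoy. The bamboo spoon has its bowl toward +x. Next: the exact axes and the first move.

```bash
cat >> h.py <<'E'
def go(x,y,z,yaw):
    s=bot.sense();w,a,b,c=s['ee_rot']
    from scipy.spatial.transform import Rotation as Ro
    R=Ro.from_quat([a,b,c,w])
    T=Ro.from_euler('z',yaw)*Ro.from_euler('x',np.pi)
    d=R.inv().apply(np.array([x,y,z])-s['ee_pos'])
    rv=(R.inv()*T).as_rotvec()
    X=R.as_matrix()[:,0]
    print('at',s['ee_pos'].round(1),'yaw',round(np.arctan2(X[1],X[0]),3),'t',round(s['time_s'],1),'w',round(s['width'],2),'F',s['contact_force'].round(1),'-> share',(d/150).round(3),(rv/(np.pi/2)).round(3))
E
python3 - <<'E'
from h import *
d=np.load('s0.npz');P=d['Pb'];hb=cv2.cvtColor(d['ib'],cv2.COLOR_RGB2HSV);z=P[...,2]
V,U=np.mgrid[:384,:512]
def box(u0,u1,v0,v1): return (U>=u0)&(U<u1)&(V>=v0)&(V<v1)
def ax(m):
    p=P[m&np.isfinite(z)][:,:2].astype(np.float32);l=cv2.fitLine(p,cv2.DIST_HUBER,0,.01,.01).ravel();print(l.round(3),'yaw',np.arctan(l[1]/l[0]).round(3))
    t=(p-l[2:])@l[:2];print('ends',(l[2:]+l[:2]*t.min()).round(1),(l[2:]+l[:2]*t.max()).round(1))
ax(box(130,185,180,250)&(hb[...,1]>90)&(hb[...,0]<25)&(z>162))
ax(box(380,418,172,240)&(hb[...,0]<35)&(hb[...,1]>15))
go(420,330,260,0.08)
E
```

```text
[ 9.93000e-01 -1.18000e-01  5.19555e+02  3.49194e+02] yaw -0.119
ends [453.3 357.1] [582.4 341.7]
[ 1.00000e+00 -2.70000e-02  5.62375e+02 -4.11370e+02] yaw -0.027
ends [ 483.2 -409.2] [ 643.6 -413.6]
at [ 186.7 -490.3  238.7] yaw 0.364 t 0.1 w 1.0 F [-0.3 -1.   0.1] -> share [ 3.4   -4.557 -0.136] [-0.001  0.     0.181]
```

Request:
play_rows(rows=[0.68, -0.9, -0.14, 0, 0, 0, 0, 0.68, -0.9, -0.14, 0, 0, 0, 0, 0.68, -0.9, -0.14, 0, 0, 0, 0, 0.68, -0.9, -0.14, 0, 0, 0, 0, 0.68, -0.9, -0.14, 0, 0, 0, 0, 0.68, -0.9, -0.14, 0, 0, 0, 0], newtons=30)

```text
time_s: 0.6
ee_pos: [234.6, -326.4, 260.8]
ee_rot: [0.0, 0.983, 0.182, 0.0]
contact_force: [-0.7, -0.3, 0.6]
width: 1.001
finger_force: 0.0
```

Request:
play_rows(rows=[0.68, -0.9, 0, 0, 0, 0, 0, 0.68, -0.9, 0, 0, 0, 0, 0, 0.68, -0.9, 0, 0, 0, 0, 0, 0.68, -0.9, 0, 0, 0, 0, 0, 0.68, -0.9, 0, 0, 0, 0, 0, 0.68, -0.9, 0, 0, 0, 0, 0])

```text
time_s: 1.1
ee_pos: [282.3, -164.6, 260.3]
ee_rot: [0.0, 0.983, 0.183, 0.0]
contact_force: [-0.6, -0.6, 0.8]
width: 1.004
finger_force: 0.0
```

Request:
play_rows(rows=[0.68, -0.9, 0, 0, 0, 0, 0, 0.68, -0.9, 0, 0, 0, 0, 0, 0.68, -0.9, 0, 0, 0, 0, 0, 0.68, -0.9, 0, 0, 0, 0, 0, 0.68, -0.9, 0, 0, 0, 0, 0, 0.68, -0.9, 0, 0, 0, 0, 0])

```text
time_s: 1.6
ee_pos: [329.9, -2.6, 260.0]
ee_rot: [0.0, 0.983, 0.183, -0.0]
contact_force: [0.3, -0.5, 0.4]
width: 1.006
finger_force: 0.0
```

Request:
play_rows(rows=[0.68, -0.9, 0, 0, 0, 0, 0, 0.68, -0.9, 0, 0, 0, 0, 0, 0.68, -0.9, 0, 0, 0, 0, 0, 0.68, -0.9, 0, 0, 0, 0, 0, 0.68, -0.9, 0, 0, 0, 0, 0, 0.68, -0.9, 0, 0, 0, 0, 0])

```text
time_s: 2.1
ee_pos: [381.0, 149.6, 259.6]
ee_rot: [-0.003, 0.983, 0.185, -0.001]
contact_force: [-0.6, -0.5, 0.1]
width: 1.0
finger_force: 0.0
```

```bash
python3 - <<'E'
from h import *
go(440,350,270,-0.119)
E
```

```text
at [381.  149.6 259.6] yaw 0.373 t 2.1 w 1.0 F [-0.6 -0.5  0.1] -> share [ 0.853 -1.101 -0.063] [-0.004  0.002  0.313]
```

Request:
play_rows(rows=[0.85, -1, -0.06, 0, 0, 0.313, 0, 0.85, -1, -0.06, 0, 0, 0.313, 0, 0.85, -1, -0.06, 0, 0, 0.313, 0, 0.85, -1, -0.06, 0, 0, 0.313, 0, 0.85, -1, -0.06, 0, 0, 0.313, 0, 0.85, -1, -0.06, 0, 0, 0.313, 0, 0.85, -1, -0.06, 0, 0, 0.313, 0, 0.85, -1, -0.06, 0, 0, 0.313, 0])

```text
time_s: 2.77
ee_pos: [457.4, 28.0, 268.4]
ee_rot: [-0.043, 0.999, 0.004, -0.006]
contact_force: [0.0, -0.3, -0.1]
width: 0.997
finger_force: 0.0
```

```bash
python3 - <<'E'
from h import *
go(480,354,230,-0.119)
w=snap('wrist','w1.png');P=cloud(w);z=P[...,2];h=cv2.cvtColor(w['pixels'],cv2.COLOR_RGB2HSV)
m=(h[...,1]>90)&(h[...,0]<25)&(z>155)&(z<190)
p=P[m];print(m.sum(),p.mean(0) if m.any() else 0,np.nanmedian(z[m]))
l=cv2.fitLine(p[:,:2].astype(np.float32),cv2.DIST_HUBER,0,.01,.01).ravel();t=(p[:,:2]-l[2:])@l[:2];print(l,np.arctan(l[1]/l[0]),l[2:]+l[:2]*t.min(),l[2:]+l[:2]*t.max())
E
```

```text
at [457.4  28.  268.4] yaw 0.008 t 2.8 w 1.0 F [ 0.  -0.3 -0.1] -> share [ 0.171 -2.142  0.44 ] [-0.054  0.01   0.081]
0 0 nan
  return np.nanmean(a, axis, out=out, keepdims=keepdims)
Traceback (most recent call last):
cv2.error: OpenCV(4.12.0) /io/opencv/modules/imgproc/src/linefit.cpp:50: error: (-215:Assertion failed) count > 0 in function 'fitLine2D_wods'
```

View pics/w1.png

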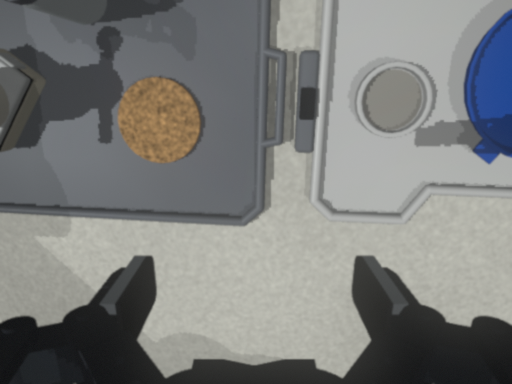

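Wrist view: coaster at (160,118), holder at (395,97), and the box edge at the far left. The arm went off sideways and tilted, so I'm checking the joints.

```bash
python3 - <<'E'
from h import *
s=bot.sense();print(s['joint_pos'].round(3),s['joint_vel'].round(2),s['time_s'],s['ee_pos'])
go(440,200,270,-0.119)
E
```

```text
[ 2.000e-03  1.210e-01 -8.900e-02  1.372e+00  8.400e-02  3.139e+00] [0.04 0.   0.01 0.   0.04 0.  ] 2.8167 [456.80875013  26.06303332 268.5547582 ]
at [456.8  26.1 268.6] yaw 0.005 t 2.8 w 1.0 F [-0.5 -2.1 -0.9] -> share [-0.106 -1.157  0.088] [-0.053  0.01   0.079]
```

Joint 6 is at its limit: yaw = q1 − q6 + π. So I'll use the half-turned grasp (yaw ≈ π − 0.12).

Request:
play_rows(rows=[0, 0, 0, -0.054, 0.01, 0, 0, 0, 0, 0, -0.054, 0.01, 0, 0, 0, 0, 0, -0.054, 0.01, 0, 0])

```text
time_s: 3.07
ee_pos: [457.6, 17.0, 268.7]
ee_rot: [-0.008, 1.0, 0.015, 0.003]
contact_force: [0.0, 1.3, -0.1]
width: 1.0
finger_force: 0.0
```

Request:
play_rows(rows=[0, 0, 0, 0, 0, -0.9, 0, 0, 0, 0, 0, 0, -0.9, 0, 0, 0, 0, 0, 0, -0.9, 0, 0, 0, 0, 0, 0, -0.9, 0, 0, 0, 0, 0, 0, -0.9, 0, 0, 0, 0, 0, 0, -0.9, 0, 0, 0, 0, 0, 0, -0.9, 0, 0, 0, 0, 0, 0, -0.9, 0, 0, 0, 0, 0, 0, -0.9, 0, 0, 0, 0, 0, 0, -0.9, 0, 0, 0, 0, 0, 0, -0.9, 0, 0, 0, 0, 0, 0, -0.9, 0])

```text
time_s: 4.07
ee_pos: [457.8, 18.3, 268.5]
ee_rot: [-0.005, 0.748, 0.664, 0.007]
contact_force: [1.3, 0.9, -0.6]
width: 1.001
finger_force: 0.0
```

Request:
play_rows(rows=[0, 0, 0, 0, 0, -0.9, 0, 0, 0, 0, 0, 0, -0.9, 0, 0, 0, 0, 0, 0, -0.9, 0, 0, 0, 0, 0, 0, -0.9, 0, 0, 0, 0, 0, 0, -0.9, 0, 0, 0, 0, 0, 0, -0.9, 0, 0, 0, 0, 0, 0, -0.9, 0, 0, 0, 0, 0, 0, -0.9, 0, 0, 0, 0, 0, 0, -0.9, 0, 0, 0, 0, 0, 0, -0.9, 0, 0, 0, 0, 0, 0, -0.9, 0, 0, 0, 0, 0, 0, -0.9, 0])

```text
time_s: 5.07
ee_pos: [457.8, 18.3, 268.5]
ee_rot: [0.001, 0.137, 0.991, 0.008]
contact_force: [0.5, 0.5, 1.0]
width: 1.001
finger_force: 0.0
```

```bash
python3 - <<'E'
from h import *
print(bot.sense()['joint_pos'].round(2))
go(550,350,270,3.0226)
E
```

```text
[ 0.03  0.11 -0.1   1.36  0.02  0.31]
at [457.8  18.3 268.5] yaw 2.866 t 5.1 w 1.0 F [0.5 0.5 1. ] -> share [0.01  2.295 0.028] [ 0.01   0.001 -0.099]
```

Request:
play_rows(rows=[0, 0.95, 0, 0, 0, 0, 0, 0, 0.95, 0, 0, 0, 0, 0, 0, 0.95, 0, 0, 0, 0, 0, 0, 0.95, 0, 0, 0, 0, 0, 0, 0.95, 0, 0, 0, 0, 0])

```text
time_s: 5.48
ee_pos: [498.4, 158.5, 270.0]
ee_rot: [0.001, 0.139, 0.99, 0.008]
contact_force: [-0.6, -0.0, -0.6]
width: 0.997
finger_force: 0.0
```

Request:
play_rows(rows=[0, 0.95, 0, 0, 0, 0, 0, 0, 0.95, 0, 0, 0, 0, 0, 0, 0.95, 0, 0, 0, 0, 0, 0, 0.95, 0, 0, 0, 0, 0, 0, 0.95, 0, 0, 0, 0, 0])

```text
time_s: 5.9
ee_pos: [537.8, 294.9, 271.5]
ee_rot: [0.0, 0.139, 0.99, 0.008]
contact_force: [-0.3, -0.8, -0.5]
width: 0.999
finger_force: 0.0
```

Request:
play_rows(rows=[0, 0.4, 0.03, 0.01, 0, -0.1, 0, 0, 0.4, 0.03, 0.01, 0, -0.1, 0, 0, 0.4, 0.03, 0.01, 0, -0.1, 0, 0, 0.4, 0.03, 0.01, 0, -0.1, 0, 0, 0.4, 0.03, 0.01, 0, -0.1, 0, 0, 0.4, 0.03, 0.01, 0, -0.1, 0])

```text
time_s: 6.4
ee_pos: [553.9, 348.3, 269.7]
ee_rot: [0.001, 0.063, 0.998, -0.001]
contact_force: [1.3, -0.1, 0.9]
width: 1.0
finger_force: 0.0
```

```bash
python3 - <<'E'
from h import *
go(480,354,230,3.0226)
w=snap('wrist','w2.png');P=cloud(w);z=P[...,2];h=cv2.cvtColor(w['pixels'],cv2.COLOR_RGB2HSV)
m=(h[...,1]>90)&(h[...,0]<25)&(z>155)&(z<190)
p=P[m];print(m.sum(),p.mean(0) if m.any() else 0,np.nanmedian(z[m]))
l=cv2.fitLine(p[:,:2].astype(np.float32),cv2.DIST_HUBER,0,.01,.01).ravel();t=(p[:,:2]-l[2:])@l[:2];print(l,np.arctan(l[1]/l[0]),l[2:]+l[:2]*t.min(),l[2:]+l[:2]*t.max())
E
```

```text
at [553.9 348.3 269.7] yaw 3.015 t 6.4 w 1.0 F [ 1.3 -0.1  0.9] -> share [ 0.494 -0.024  0.264] [-0.001  0.001 -0.005]
3762 [521.59984731 352.84423604 173.85108213] 174.6285714471596
[ 9.8993200e-01 -1.4154373e-01  5.1579163e+02  3.5366742e+02] -0.14202067 [452.89803515 362.66015176] [583.1487947  344.03647007]
```

View pics/w2.png

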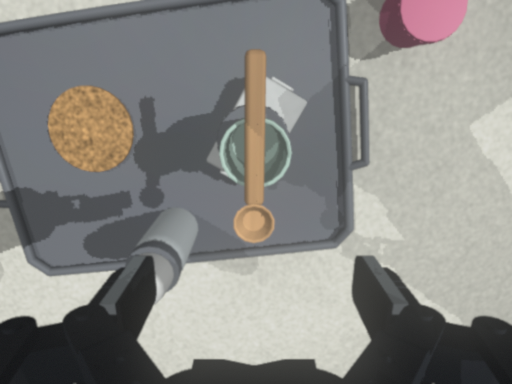

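Wrist view: the spoon's handle end is at (256,55) and its bowl at (254,222). The cup rim is centred at about (255,152) and the bottle top is at (180,225). The handle overhangs the rim on the −x side, so I'll grip it at x ≈ 483.

```bash
python3 - <<'E'
from h import *
go(483,358,200,3.004)
E
```

```text
at [553.9 348.5 269.8] yaw 3.015 t 6.5 w 1.0 F [-0.2  0.3  0.1] -> share [0.478 0.004 0.464] [-0.001  0.001  0.007]
```

Request:
play_rows(rows=[0.478, 0, 0.1, 0, 0, 0.007, 0.4, 0.478, 0, 0.1, 0, 0, 0.007, 0.4, 0.478, 0, 0.46, 0, 0, 0.007, 0.4, 0.478, 0, 0.46, 0, 0, 0.007, 0.4, 0.478, 0, 0.46, 0, 0, 0.007, 0.4, 0.478, 0, 0.46, 0, 0, 0.007, 0.4, 0.478, 0, 0.46, 0, 0, 0.007, 0.4])

```text
time_s: 7.03
ee_pos: [483.7, 358.7, 201.7]
ee_rot: [0.002, 0.068, 0.998, 0.0]
contact_force: [0.3, 0.1, -0.6]
width: 0.598
finger_force: 0.0
```

```bash
python3 - <<'E'
from h import *
go(483,358,172.5,3.004)
w=snap('wrist','w3.png')
E
```

```text
at [483.7 358.7 201.7] yaw 3.005 t 7.0 w 0.6 F [ 0.3  0.1 -0.6] -> share [ 0.005 -0.005  0.195] [0.    0.002 0.001]
```

View pics/w3.png

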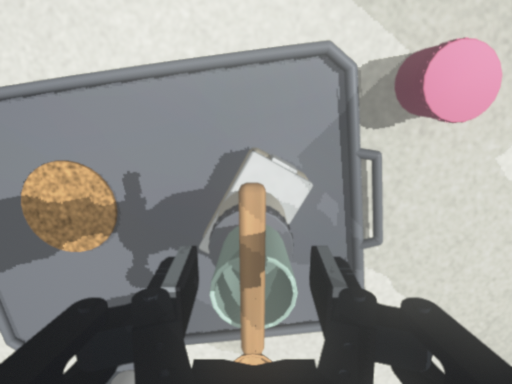

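The handle (252,185)–(252,350) is centred between the fingers. I'll lower and grip.

Request:
play_rows(rows=[0, 0, 0.1, 0, 0, 0, 0.4, 0, 0, 0.195, 0, 0, 0, 0.4, 0, 0, 0.195, 0, 0, 0, 0.4, 0, 0, 0.195, 0, 0, 0, 0.6, 0, 0, 0.195, 0, 0, 0, 0.7, 0, 0, 0.195, 0, 0, 0, 0.9, 0, 0, 0.195, 0, 0, 0, 1, 0, 0, 0.195, 0, 0, 0, 1, 0, 0, 0.195, 0, 0, 0, 1, 0, 0, 0.195, 0, 0, 0, 1], newtons=30)

```text
time_s: 7.92
ee_pos: [483.4, 359.2, 171.9]
ee_rot: [0.002, 0.068, 0.998, -0.0]
contact_force: [-0.7, 0.5, 5.7]
width: 0.15
finger_force: 32.0
```

Request:
play_rows(rows=[0, 0, 0, 0, 0, 0, 1, 0, 0, 0, 0, 0, 0, 1, 0, 0, -0.1, 0, 0, 0, 1, 0, 0, -0.2, 0, 0, 0, 1, 0, 0, -0.3, 0, 0, 0, 1, 0, 0, -0.3, 0, 0, 0, 1])

```text
time_s: 8.42
ee_pos: [483.7, 359.6, 218.7]
ee_rot: [0.003, 0.068, 0.998, 0.001]
contact_force: [0.4, -0.4, 0.5]
width: 0.152
finger_force: 31.2
```

```bash
python3 - <<'E'
from h import *
go(483,358,172.5,3.004)
w=snap('wrist');a=snap('scene');b=snap('top')
A=cv2.resize(a['pixels'][190:280,290:400,::-1],None,fx=4,fy=4,interpolation=2)
W=cv2.resize(w['pixels'][...,::-1],(480,360));cv2.imwrite('pics/m1.png',np.hstack([A[:360,:320],W]))
print(bot.sense()['finger_force'])
P=cloud(w);z=P[...,2];h=cv2.cvtColor(w['pixels'],cv2.COLOR_RGB2HSV)
m=(h[...,1]>110)&(h[...,0]<25)&(z>180);p=P[m];print(len(p),p.mean(0),p.min(0),p.max(0))
E
```

```text
at [483.7 359.6 218.7] yaw 3.006 t 8.4 w 0.15 F [ 0.4 -0.4  0.5] -> share [ 0.005 -0.012  0.308] [0.001 0.003 0.001]
31.22963547706604<stdin>:8: RuntimeWarning: Mean of empty slice.
  ret = um.true_divide(
Traceback (most recent call last):
ValueError: zero-size array to reduction operation minimum which has no identity
```

View pics/m1.png

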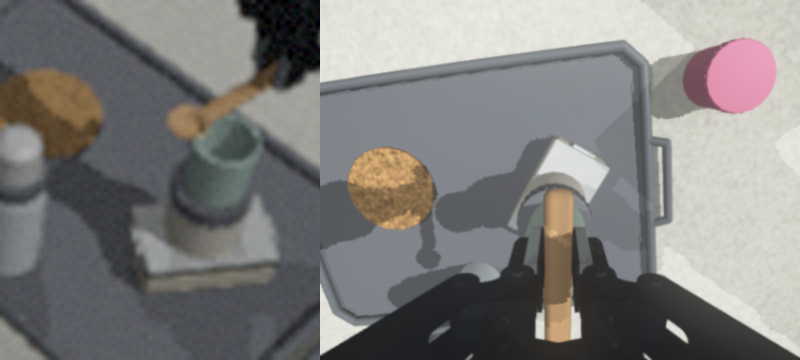

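Spoon held at 13 mm opening and level. The cup is still upright on the formula at (225,150) in the left panel. I'll carry it over to the rest.

Request:
play_rows(rows=[0, 0, -0.45, 0, 0, 0, 1, 0, 0, -0.45, 0, 0, 0, 1, -0.2, -1, -0.45, 0, 0, 0, 1, -0.2, -1, -0.45, 0, 0, 0, 1, -0.2, -1, -0.45, 0, 0, 0, 1, -0.2, -1, -0.45, 0, 0, 0, 1, -0.2, -1, -0.45, 0, 0, 0, 1])

```text
time_s: 9.15
ee_pos: [491.7, 201.8, 282.9]
ee_rot: [0.0, 0.069, 0.998, -0.002]
contact_force: [0.5, 0.6, -0.3]
width: 0.147
finger_force: 31.2
```

Request:
play_rows(rows=[-0.2, -1, 0, 0, 0, 0, 1, -0.2, -1, 0, 0, 0, 0, 1, -0.2, -1, 0, 0, 0, 0, 1, -0.2, -1, 0, 0, 0, 0, 1, -0.2, -1, 0, 0, 0, 0, 1])

```text
time_s: 9.57
ee_pos: [501.4, 49.7, 282.9]
ee_rot: [0.0, 0.07, 0.998, -0.001]
contact_force: [-0.2, -0.4, -0.2]
width: 0.152
finger_force: 31.2
```

Request:
play_rows(rows=[-0.2, -1, 0, 0, 0, 0, 1, -0.2, -1, 0, 0, 0, 0, 1, -0.2, -1, 0, 0, 0, 0, 1, -0.2, -1, 0, 0, 0, 0, 1, -0.2, -1, 0, 0, 0, 0, 1])

```text
time_s: 9.98
ee_pos: [511.3, -102.8, 282.8]
ee_rot: [0.0, 0.069, 0.998, -0.001]
contact_force: [-0.1, 0.1, -1.3]
width: 0.148
finger_force: 31.2
```

Request:
play_rows(rows=[-0.2, -1, 0, 0, 0, 0, 1, -0.2, -1, 0, 0, 0, 0, 1, -0.2, -1, 0, 0, 0, 0, 1, -0.2, -1, 0, 0, 0, 0, 1, -0.2, -1, 0, 0, 0, 0, 1])

```text
time_s: 10.4
ee_pos: [521.0, -255.5, 282.4]
ee_rot: [0.0, 0.069, 0.998, -0.001]
contact_force: [-0.4, 0.2, -0.9]
width: 0.151
finger_force: 31.2
```

Request:
play_rows(rows=[-0.2, -1, 0, 0, 0, 0, 1, -0.2, -1, 0, 0, 0, 0, 1, -0.2, -1, 0, 0, 0, 0, 1, -0.2, -1, 0, 0, 0, 0, 1, -0.2, -1, 0, 0, 0, 0, 1, -0.2, -1, 0, 0, 0, 0, 1, -0.2, -1, 0, 0, 0, 0, 1])

```text
time_s: 10.98
ee_pos: [530.4, -403.2, 283.6]
ee_rot: [0.0, 0.067, 0.998, 0.0]
contact_force: [-0.8, 1.3, -1.0]
width: 0.154
finger_force: 31.2
```

```bash
python3 - <<'E'
from h import *
go(530,-405,150,3.095)
w=snap('wrist','w4.png');P=cloud(w);np.savez('w4.npz',P=P,i=w['pixels'])
h=cv2.cvtColor(w['pixels'],cv2.COLOR_RGB2HSV);z=P[...,2]
m=(h[...,1]>110)&(h[...,0]<25)&(z>150);p=P[m];print(len(p),p.mean(0),p.min(0),p.max(0))
for n in((240,100),(240,200),(100,100),(100,250),(350,150),(400,100)): print(n,P[n[1],n[0]].round(1))
E
```

```text
at [ 530.4 -403.2  283.6] yaw 3.007 t 11.0 w 0.15 F [-0.8  1.3 -1. ] -> share [ 0.002 -0.013  0.89 ] [ 0.     0.    -0.056]<stdin>:5: RuntimeWarning: Mean of empty slice.
  ret = um.true_divide(
Traceback (most recent call last):
ValueError: zero-size array to reduction operation minimum which has no identity
```

View pics/w4.png

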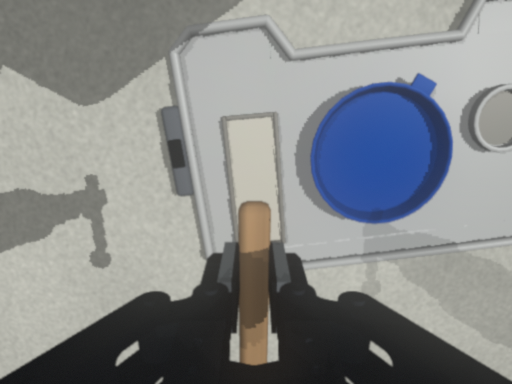

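Wrist view: the rest floor's near end is at (250,118), with sides at u ≈ 228 and 277. The plate is at (382,152) and the held handle end at (255,205). Measuring the rest and plate from here.

```bash
python3 - <<'E'
from h import *
d=np.load('w4.npz');P=d['P'];h=cv2.cvtColor(d['i'],cv2.COLOR_RGB2HSV);z=P[...,2]
V,U=np.mgrid[:384,:512]
m=(U>215)&(U<285)&(V>105)&(V<235)&(h[...,0]>12)&(h[...,0]<35)&(h[...,1]>22)&(z<30)
m=cv2.morphologyEx(m.astype(np.uint8),cv2.MORPH_OPEN,np.ones((3,3)))>0
p=P[m];print('rest',len(p),p.min(0).round(1),p.max(0).round(1),np.median(z[m]))
for lo in range(490,580,12):
    q=p[(p[:,0]>lo)&(p[:,0]<lo+12)]
    if len(q)>10: print(lo,len(q),np.percentile(q[:,1],[1,99]).round(1))
m=(h[...,0]>100)&(h[...,0]<125)&(h[...,1]>150)&(U<455)&(V>82)&(z<60)
rim=P[m&(z>22)];c=cv2.minEnclosingCircle(P[m][:,:2].astype(np.float32));print('plate',c, cv2.fitEllipse(cv2.convexHull(rim[:,:2].astype(np.float32))), P[m].mean(0))
m=(h[...,0]<22)&(h[...,1]>70)&(U>225)&(U<285)&(V>195)&(V<240)&(z>100)
p=P[m];print('spoon',len(p),p.mean(0),np.percentile(p,[1,99],axis=0))
for lo in (470,480,490): 
    q=p[(p[:,0]>lo)&(p[:,0]<lo+10)]; print(len(q), q.mean(0) if len(q) else '')
b=P[300:330,60:100];print('trayz',np.nanmedian(P[80:110,210:260,2]))
E
```

```text
Traceback (most recent call last):
ValueError: zero-size array to reduction operation minimum which has no identity
```

```bash
python3 - <<'E'
from h import *
d=np.load('w4.npz');P=d['P'];h=cv2.cvtColor(d['i'],cv2.COLOR_RGB2HSV)
for u,v in((250,150),(235,190),(255,220),(220,150),(380,150),(315,150)): print(u,v,P[v,u].round(1),h[v,u],d['i'][v,u])
E
```

```text
250 150 [ 521.6 -406.4    7.4] [ 26  19 198] [198 196 183]
235 190 [ 569.3 -432.2    7.2] [ 26  20 178] [178 176 164]
255 220 [ 505.7 -399.2  286.6] [ 16  96 172] [172 141 107]
220 150 [ 517.  -442.9    5. ] [ 68   6 185] [181 185 182]
380 150 [ 542.3 -249.     9.3] [110 188 160] [ 42  81 160]
315 150 [ 528.8 -330.6   25.3] [112 154 136] [ 54  77 136]
```

```bash
python3 - <<'E'
from h import *
d=np.load('w4.npz');P=d['P'];h=cv2.cvtColor(d['i'],cv2.COLOR_RGB2HSV);z=P[...,2]
V,U=np.mgrid[:384,:512]
m=(U>215)&(U<285)&(V>105)&(V<240)&(h[...,0]>20)&(h[...,0]<35)&(h[...,1]>13)&(z<30)
m=cv2.morphologyEx(m.astype(np.uint8),cv2.MORPH_OPEN,np.ones((3,3)))>0
p=P[m];print('rest',len(p),p.min(0).round(1),p.max(0).round(1),np.median(z[m]))
for lo in range(476,600,12):
    q=p[(p[:,0]>lo)&(p[:,0]<lo+12)]
    if len(q)>10: print(lo,len(q),np.percentile(q[:,1],[1,99]).round(1))
m=(h[...,0]>100)&(h[...,0]<125)&(h[...,1]>120)&(U<455)&(V>82)&(z<60)
rim=P[m&(z>20)];print('plate', cv2.fitEllipse(cv2.convexHull(rim[:,:2].astype(np.float32))), P[m].mean(0))
m=(h[...,0]<22)&(h[...,1]>70)&(U>225)&(U<285)&(V>195)&(V<240)&(z>100)
p=P[m];print('spoon',len(p),p.mean(0),np.percentile(p,[1,99],axis=0))
l=cv2.fitLine(p[:,:2].astype(np.float32),2,0,.01,.01).ravel();print(l,l[1]/l[0])
for lo in (490,500,510): 
    q=p[(p[:,0]>lo)&(p[:,0]<lo+10)]; print(len(q), q.mean(0) if len(q) else '')
E
```

```text
rest 4665 [ 481.5 -441.3    4.3] [ 644.9 -374.1   13.2] 7.249648619119321
476 218 [-430.4 -376.2]
488 491 [-431.6 -374.8]
500 494 [-432.4 -374.7]
512 474 [-432.6 -375.3]
524 472 [-433.8 -375.4]
536 473 [-435.4 -375.9]
548 449 [-435.5 -376.5]
560 440 [-436.  -377.3]
572 439 [-437.1 -377. ]
584 240 [-439.4 -378. ]
596 131 [-440.2 -377.6]
plate ((544.11279296875, -252.05767822265625), (164.27561950683594, 174.28326416015625), 47.28585433959961) [ 546.9571831  -249.20134536   12.27322978]
spoon 1116 [ 506.56634367 -399.6273762   285.80726227] [[ 499.08189053 -406.63361028  282.49646767]
 [ 514.95795025 -393.21974338  287.75470738]]
[ 9.9054062e-01 -1.3721983e-01  5.0656635e+02 -3.9962738e+02] -0.13853024
83 [ 499.49282589 -399.9679487   283.77087769]
719 [ 504.82853913 -399.4420226   285.94591115]
314 [ 512.4153355  -399.96177657  286.02806282]
```

```bash
python3 - <<'E'
from h import *
go(528,-405.2,40,3.092);go(528,-405.2,17,3.092)
E
```

```text
at [ 530.5 -402.8  284.1] yaw 3.007 t 11.0 w 0.15 F [-0.1  0.6 -0.3] -> share [ 0.017 -0.017  1.628] [-0.     0.001 -0.054]
at [ 530.5 -402.8  284.1] yaw 3.007 t 11.0 w 0.15 F [-0.1  0.6 -0.3] -> share [ 0.017 -0.017  1.781] [-0.     0.001 -0.054]
```

Request:
play_rows(rows=[0.017, -0.017, 0.2, 0, 0, -0.054, 1, 0.017, -0.017, 0.45, 0, 0, -0.054, 1, 0.017, -0.017, 0.7, 0, 0, -0.054, 1, 0.017, -0.017, 0.95, 0, 0, -0.054, 1, 0.017, -0.017, 0.95, 0, 0, -0.054, 1])

```text
time_s: 11.45
ee_pos: [524.5, -402.5, 135.0]
ee_rot: [-0.004, 0.024, 1.0, 0.003]
contact_force: [-0.7, 0.2, -1.3]
width: 0.151
finger_force: 31.2
```

Request:
play_rows(rows=[0, 0, 0.2, 0, 0, 0, 1, 0, 0, 0.4, 0, 0, 0, 1, 0, 0, 0.6, 0, 0, 0, 1, 0, 0, 0.7, 0, 0, 0, 1, 0, 0, 0.75, 0, 0, 0, 1, 0, 0, 0.79, 0, 0, 0, 1, 0, 0, 0.81, 0, 0, 0, 1, 0, 0, 0.81, 0, 0, 0, 1, 0, 0, 0.81, 0, 0, 0, 1])

```text
time_s: 12.2
ee_pos: [528.5, -407.4, 22.1]
ee_rot: [0.002, 0.025, 1.0, -0.001]
contact_force: [0.9, 0.2, -0.2]
width: 0.15
finger_force: 31.2
```

```bash
python3 - <<'E'
from h import *
go(528,-405.2,15,3.092)
E
```

```text
at [ 528.5 -407.4   22.1] yaw 3.091 t 12.2 w 0.15 F [ 0.9  0.2 -0.2] -> share [0.004 0.015 0.047] [-0.002  0.002 -0.001]
```

Request:
play_rows(rows=[0.003, 0.013, 0.015, 0, 0, 0, 1, 0.003, 0.013, 0.025, 0, 0, 0, 1, 0.003, 0.013, 0.034, 0, 0, 0, 1, 0.003, 0.013, 0.034, 0, 0, 0, 1, 0.003, 0.013, 0.034, 0, 0, 0, 1])

```text
time_s: 12.62
ee_pos: [527.3, -405.1, 15.4]
ee_rot: [0.001, 0.025, 1.0, -0.001]
contact_force: [1.2, 0.5, 0.4]
width: 0.151
finger_force: 31.2
```

```bash
python3 - <<'E'
from h import *
go(528,-405.2,15,3.092)
E
```

```text
at [ 527.3 -405.1   15.4] yaw 3.091 t 12.6 w 0.15 F [1.2 0.5 0.4] -> share [-0.005 -0.001  0.003] [-0.001  0.001 -0.001]
```

Request:
play_rows(rows=[0, 0, 0.007, 0, 0, 0, 1, 0, 0, 0.007, 0, 0, 0, 1, 0, 0, 0.007, 0, 0, 0, 1])

```text
time_s: 12.87
ee_pos: [527.5, -405.2, 14.5]
ee_rot: [0.001, 0.025, 1.0, -0.001]
contact_force: [0.5, -0.4, 2.1]
width: 0.153
finger_force: 32.2
```

Request:
play_rows(rows=[0, 0, 0.007, 0, 0, 0, 1, 0, 0, 0.007, 0, 0, 0, 1, 0, 0, 0.007, 0, 0, 0, 1])

```text
time_s: 13.12
ee_pos: [527.5, -405.2, 14.5]
ee_rot: [0.001, 0.025, 1.0, -0.001]
contact_force: [-2.4, 1.7, 9.5]
width: 0.151
finger_force: 37.0
```

Contact with the floor. I'll ease up slightly, open partway inside the lips, then lift.

Request:
play_rows(rows=[0, 0, -0.007, 0, 0, 0, 1, 0, 0, -0.007, 0, 0, 0, 0.78, 0, 0, -0.007, 0, 0, 0, 0.72, 0, 0, -0.007, 0, 0, 0, 0.72, 0, 0, -0.05, 0, 0, 0, 0.72, 0, 0, -0.15, 0, 0, 0, 0.7, 0, 0, -0.4, 0, 0, 0, 0.5, 0, 0, -0.7, 0, 0, 0, 0, 0, 0, -1, 0, 0, 0, 0, 0, 0, -1, 0, 0, 0, 0, 0, 0, -1, 0, 0, 0, 0])

```text
time_s: 14.03
ee_pos: [528.7, -406.0, 168.0]
ee_rot: [0.004, 0.025, 1.0, -0.003]
contact_force: [-0.1, 0.1, -1.6]
width: 0.98
finger_force: 0.0
```

Request:
play_rows(rows=[0, 0.2, -0.8, 0, 0, 0, 0, 0, 0.4, -0.8, 0, 0, 0, 0, 0, 0.6, -0.8, 0, 0, 0, 0, 0, 0.6, -0.8, 0, 0, 0, 0, 0, 0.6, -0.8, 0, 0, 0, 0])

```text
time_s: 14.45
ee_pos: [532.5, -311.5, 287.2]
ee_rot: [0.003, 0.024, 1.0, -0.001]
contact_force: [0.4, -1.1, 0.3]
width: 1.0
finger_force: 0.0
```

```bash
python3 - <<'E'
from h import *
w=snap('wrist','w5.png');b=snap('top')
np.savez('t5.npz',P=cloud(b),i=b['pixels'])
P=cloud(b);h=cv2.cvtColor(b['pixels'],cv2.COLOR_RGB2HSV);V,U=np.mgrid[:384,:512]
m=(U>375)&(U<420)&(V>170)&(V<245)&(h[...,1]>80)&(h[...,0]<25)
p=P[m];l=cv2.fitLine(p[:,:2].astype(np.float32),2,0,.01,.01).ravel();t=(p[:,:2]-l[2:])@l[:2];print(len(p),l,l[1]/l[0],l[2:]+l[:2]*t.min(),l[2:]+l[:2]*t.max(),np.median(p[:,2]))
# cup in top
z=P[...,2];m=(U>135)&(U<185)&(V>190)&(V<245)&(z>158)
print('cuprim',m.sum(),cv2.fitEllipse(cv2.convexHull(P[m][:,:2].astype(np.float32))),np.median(z[m]))
go(527,344,285,3.09)
E
```

```text
115 [nan nan nan nan] nan [nan nan] [nan nan] nan
cuprim 70 ((521.288330078125, 350.3235778808594), (50.15821838378906, 51.40919876098633), 162.12452697753906) 162.96855371133788
at [ 531.7 -314.   283.3] yaw 3.093 t 14.6 w 1.0 F [-0.5 -1.1 -0.9] -> share [ 0.246  4.38  -0.02 ] [-0.001  0.002  0.002]
```

View pics/w5.png

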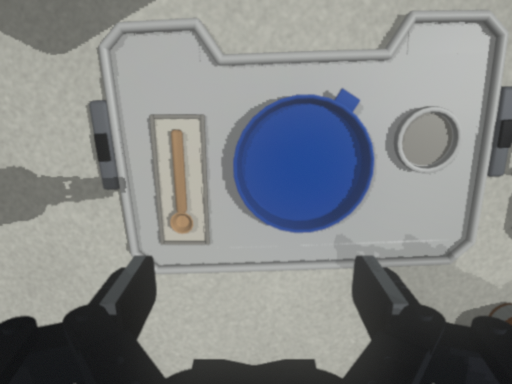

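The spoon lies well inside the rest at (180,180). The plate is at (303,162) and the holder at (428,140). Going back for the cup.

Request:
play_rows(rows=[0, 1, 0, 0, 0, 0, 0, 0, 1, 0, 0, 0, 0, 0, 0, 1, 0, 0, 0, 0, 0, 0, 1, 0, 0, 0, 0, 0, 0, 1, 0, 0, 0, 0, 0])

```text
time_s: 14.97
ee_pos: [538.5, -161.5, 281.3]
ee_rot: [-0.001, 0.024, 1.0, 0.0]
contact_force: [0.5, -0.0, 0.6]
width: 1.002
finger_force: 0.0
```

Request:
play_rows(rows=[0, 1, 0, 0, 0, 0, 0, 0, 1, 0, 0, 0, 0, 0, 0, 1, 0, 0, 0, 0, 0, 0, 1, 0, 0, 0, 0, 0, 0, 1, 0, 0, 0, 0, 0])

```text
time_s: 15.38
ee_pos: [546.5, -12.1, 280.9]
ee_rot: [-0.0, 0.024, 1.0, -0.0]
contact_force: [0.9, -0.3, -0.0]
width: 0.999
finger_force: 0.0
```

Request:
play_rows(rows=[0, 1, 0, 0, 0, 0, 0, 0, 1, 0, 0, 0, 0, 0, 0, 1, 0, 0, 0, 0, 0, 0, 1, 0, 0, 0, 0, 0, 0, 1, 0, 0, 0, 0, 0])

```text
time_s: 15.8
ee_pos: [554.5, 137.6, 280.3]
ee_rot: [-0.0, 0.024, 1.0, -0.001]
contact_force: [0.1, 0.5, -0.4]
width: 0.999
finger_force: 0.0
```

Request:
play_rows(rows=[0, 1, 0, 0, 0, 0, 0, 0, 1, 0, 0, 0, 0, 0, 0, 1, 0, 0, 0, 0, 0, 0, 1, 0, 0, 0, 0, 0, 0, 1, 0, 0, 0, 0, 0])

```text
time_s: 16.22
ee_pos: [562.3, 287.4, 279.5]
ee_rot: [-0.0, 0.024, 1.0, -0.001]
contact_force: [-0.7, -0.3, -1.1]
width: 1.0
finger_force: 0.0
```

Request:
play_rows(rows=[0, 0.43, 0, 0, 0, 0, 0, 0, 0.43, 0, 0, 0, 0, 0, 0, 0.43, 0, 0, 0, 0, 0, 0, 0.43, 0, 0, 0, 0, 0, 0, 0.43, 0, 0, 0, 0, 0])

```text
time_s: 16.63
ee_pos: [565.6, 347.2, 281.0]
ee_rot: [0.0, 0.026, 1.0, -0.002]
contact_force: [-1.1, -0.7, -0.5]
width: 1.0
finger_force: 0.0
```

```bash
python3 - <<'E'
from h import *
w=snap('wrist','w6.png');P=cloud(w);z=P[...,2];V,U=np.mgrid[:384,:512]
np.savez('w6.npz',P=P,i=w['pixels'])
for lo,hi in((150,158),(158,168),(98,112),(36,52)):
    m=(z>lo)&(z<hi)&(U>130)&(U<350)&(V<235);q=P[m][:,:2].astype(np.float32)
    print(lo,len(q),q.mean(0),np.percentile(q,[1,99],axis=0).round(1).tolist(),cv2.minAreaRect(q),np.median(z[m]))
    if lo==158: print(cv2.fitEllipse(cv2.convexHull(q)))
go(520,352,200,3.09)
E
```

```text
150 257 [529.5535 353.867 ] [[498.8, 331.2], [542.6, 375.7]] ((520.4488525390625, 353.5567321777344), (44.809635162353516, 44.56607437133789), 87.20867919921875) 153.915152339378
158 1050 [520.9722  353.68643] [[495.0, 328.5], [544.8, 378.4]] ((520.0382080078125, 353.38580322265625), (51.28602981567383, 50.91804122924805), 43.35573959350586) 164.74120851662536
((519.9967041015625, 353.5097351074219), (51.33854293823242, 51.39445495605469), 81.01343536376953)
98 2342 [520.51984 343.15652] [[488.7, 238.3], [615.9, 378.7]] ((558.101806640625, 307.27410888671875), (54.21983337402344, 182.2793731689453), 46.19819641113281) 110.47847642043726
36 2481 [510.08752 354.04324] [[462.0, 237.7], [624.2, 406.6]] ((552.4918212890625, 323.51422119140625), (72.17536926269531, 208.40374755859375), 47.866615295410156) 44.7976956594255
at [565.5 347.1 281.5] yaw 3.089 t 16.7 w 1.0 F [-0.4  0.2  0.6] -> share [0.305 0.019 0.543] [-0.002  0.001 -0.   ]
```

View pics/w6.png

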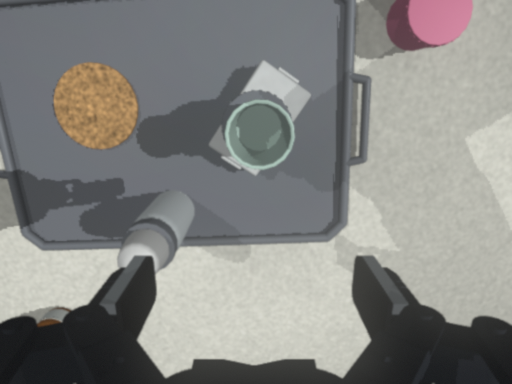

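Wrist view: cup rim centre at (260,134), world (520,353.5), rim z 165. The box below it is at about 50° yaw, with corners at (265,65) and (235,165). I'll grasp the cup.

Request:
play_rows(rows=[0.3, 0.026, 0.1, 0, 0, 0, 0, 0.3, 0.026, 0.3, 0, 0, 0, 0, 0.3, 0.026, 0.55, 0, 0, 0, 0, 0.3, 0.026, 0.55, 0, 0, 0, 0, 0.3, 0.026, 0.55, 0, 0, 0, 0, 0.3, 0.026, 0.55, 0, 0, 0, 0], newtons=25)

```text
time_s: 17.18
ee_pos: [521.6, 354.5, 201.7]
ee_rot: [0.002, 0.026, 1.0, -0.0]
contact_force: [-0.3, 0.4, 0.8]
width: 1.001
finger_force: 0.0
```

```bash
python3 - <<'E'
from h import *
go(520,353.5,138,3.09)
E
```

```text
at [521.6 354.5 201.7] yaw 3.09 t 17.2 w 1.0 F [-0.3  0.4  0.8] -> share [ 0.012 -0.007  0.424] [-0.     0.002 -0.   ]
```

Request:
play_rows(rows=[0.01, -0.007, 0.15, 0, 0, 0, 0, 0.01, -0.007, 0.3, 0, 0, 0, 0, 0.01, -0.007, 0.4, 0, 0, 0, 0, 0.01, -0.007, 0.424, 0, 0, 0, 0, 0.01, -0.007, 0.424, 0, 0, 0, 0.2, 0.01, -0.007, 0.424, 0, 0, 0, 0.3, 0.01, -0.007, 0.424, 0, 0, 0, 0.35, 0.01, -0.007, 0.424, 0, 0, 0, 0.45, 0.01, -0.007, 0.424, 0, 0, 0, 0.55, 0.01, -0.007, 0.424, 0, 0, 0, 0.55])

```text
time_s: 18.02
ee_pos: [520.0, 354.4, 138.2]
ee_rot: [0.002, 0.025, 1.0, 0.0]
contact_force: [0.1, -0.8, 5.2]
width: 0.604
finger_force: 25.2
```

Request:
play_rows(rows=[0, 0, 0, 0, 0, 0, 0.6, 0, 0, 0, 0, 0, 0, 0.6, 0, 0, 0, 0, 0, 0, 0.6])

```text
time_s: 18.27
ee_pos: [520.0, 354.4, 138.2]
ee_rot: [0.002, 0.025, 1.0, 0.0]
contact_force: [-0.3, -1.1, 5.9]
width: 0.6
finger_force: 25.2
```

Request:
play_rows(rows=[0, 0, -0.03, 0, 0, 0, 0.6, 0, 0, -0.08, 0, 0, 0, 0.6, 0, 0, -0.2, 0, 0, 0, 0.6, 0, 0, -0.4, 0, 0, 0, 0.6, 0, 0, -0.7, 0, 0, 0, 0.6, 0, 0, -0.98, 0, 0, 0, 0.6, 0, 0, -0.98, 0, 0, 0, 0.6, 0, 0, -0.98, 0, 0, 0, 0.6])

```text
time_s: 18.93
ee_pos: [519.8, 354.9, 287.4]
ee_rot: [0.004, 0.025, 1.0, 0.001]
contact_force: [-1.1, 0.1, -1.3]
width: 0.599
finger_force: 26.3
```

Request:
play_rows(rows=[-0.14, -0.15, 0, 0, 0, 0, 0.6, -0.14, -0.35, 0, 0, 0, 0, 0.6, -0.14, -0.55, 0, 0, 0, 0, 0.6, -0.14, -0.75, 0, 0, 0, 0, 0.6, -0.14, -1, 0, 0, 0, 0, 0.6])

```text
time_s: 19.35
ee_pos: [531.4, 202.5, 282.0]
ee_rot: [-0.0, 0.025, 1.0, -0.001]
contact_force: [1.1, -0.5, -0.4]
width: 0.599
finger_force: 26.4
```

Request:
play_rows(rows=[-0.14, -0.2, 0, 0, 0, 0, 0.6, -0.14, -0.4, 0, 0, 0, 0, 0.6, -0.14, -0.6, 0, 0, 0, 0, 0.6, -0.14, -0.8, 0, 0, 0, 0, 0.6, -0.14, -1, 0, 0, 0, 0, 0.6])

```text
time_s: 19.77
ee_pos: [544.7, 50.9, 282.6]
ee_rot: [-0.0, 0.025, 1.0, -0.001]
contact_force: [0.7, -0.7, -0.4]
width: 0.598
finger_force: 26.4
```

Request:
play_rows(rows=[-0.14, -0.2, 0, 0, 0, 0, 0.6, -0.14, -0.4, 0, 0, 0, 0, 0.6, -0.14, -0.6, 0, 0, 0, 0, 0.6, -0.14, -0.8, 0, 0, 0, 0, 0.6, -0.14, -0.9, 0, 0, 0, 0, 0.6, -0.14, -1, 0, 0, 0, 0, 0.6, -0.14, -1, 0, 0, 0, 0, 0.6])

```text
time_s: 20.35
ee_pos: [558.1, -100.9, 282.8]
ee_rot: [-0.0, 0.027, 1.0, -0.001]
contact_force: [0.8, 0.1, -0.2]
width: 0.601
finger_force: 26.4
```

```bash
python3 - <<'E'
from h import *
w=snap('wrist','w7.png');P=cloud(w);z=P[...,2];V,U=np.mgrid[:384,:512]
np.savez('w7.npz',P=P,i=w['pixels'])
h=cv2.cvtColor(w['pixels'],cv2.COLOR_RGB2HSV)
m=(P[...,0]>470)&(P[...,0]<575)&(P[...,1]>-155)&(P[...,1]<-55)&(z>15)&(z<24);q=P[m][:,:2].astype(np.float32)
if len(q)>5: print('holder',len(q),np.percentile(q,[1,50,99],axis=0).round(1).tolist(),cv2.fitEllipse(cv2.convexHull(q)),np.median(z[m]))
m=(P[...,0]>510)&(P[...,0]<537)&(P[...,1]>-117)&(P[...,1]<-90)&(z<30);print('floor',np.median(z[m]),m.sum())
go(523,-104,200,3.09)
E
```

```text
holder 1061 [[483.0, -139.0], [519.7, -100.2], [560.5, -61.7]] ((521.9818115234375, -100.14156341552734), (79.08419799804688, 79.63235473632812), 107.44416046142578) 18.73942211355779
floor 8.36351772882852 514
at [558.2 -99.6 282.9] yaw 3.089 t 20.4 w 0.6 F [-0.3  0.3 -0.3] -> share [ 0.233 -0.041  0.553] [-0.001  0.    -0.001]
```

View pics/w7.png

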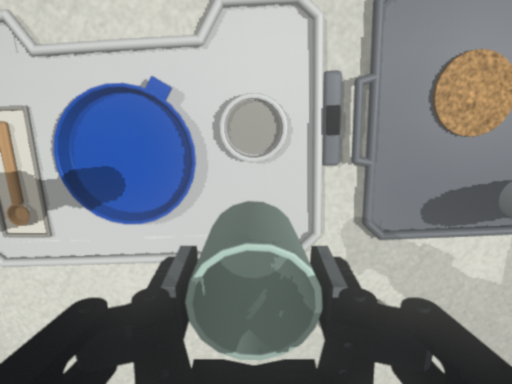

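Wrist view: holder at (253,128) → (522,−100), cup held upright at (255,280), coaster at (475,92), plate at (125,152). I'll lower the cup.

Request:
play_rows(rows=[0.24, 0, 0.1, 0, 0, 0, 0.6, 0.24, 0, 0.3, 0, 0, 0, 0.6, 0.24, 0, 0.55, 0, 0, 0, 0.6, 0.24, 0, 0.8, 0, 0, 0, 0.6, 0.24, 0, 1, 0, 0, 0, 0.6, 0.24, 0, 1, 0, 0, 0, 0.6, 0.24, 0, 1, 0, 0, 0, 0.6])

```text
time_s: 20.98
ee_pos: [522.0, -96.0, 132.9]
ee_rot: [-0.001, 0.025, 1.0, -0.0]
contact_force: [-0.5, -0.5, 1.0]
width: 0.599
finger_force: 26.6
```

```bash
python3 - <<'E'
from h import *
go(522,-100,42,3.09)
E
```

```text
at [522.  -96.  132.9] yaw 3.092 t 21.0 w 0.6 F [-0.5 -0.5  1. ] -> share [-0.002 -0.026  0.606] [-0.001 -0.001  0.001]
```

Request:
play_rows(rows=[0, -0.026, 0.1, 0, 0, 0, 0.6, 0, -0.026, 0.25, 0, 0, 0, 0.6, 0, -0.026, 0.4, 0, 0, 0, 0.6, 0, -0.026, 0.5, 0, 0, 0, 0.6, 0, -0.026, 0.56, 0, 0, 0, 0.6, 0, -0.026, 0.6, 0, 0, 0, 0.6, 0, -0.026, 0.6, 0, 0, 0, 0.6, 0, -0.026, 0.6, 0, 0, 0, 0.6])

```text
time_s: 21.65
ee_pos: [524.1, -101.0, 44.9]
ee_rot: [0.002, 0.025, 1.0, -0.001]
contact_force: [-0.4, -1.1, -0.5]
width: 0.597
finger_force: 26.6
```

Request:
play_rows(rows=[0, 0, 0.007, 0, 0, 0, 0.6, 0, 0, 0.007, 0, 0, 0, 0.6, 0, 0, 0.007, 0, 0, 0, 0.6])

```text
time_s: 21.9
ee_pos: [523.6, -101.1, 43.4]
ee_rot: [0.001, 0.025, 1.0, -0.001]
contact_force: [-0.8, 0.1, -0.3]
width: 0.603
finger_force: 26.6
```

Request:
play_rows(rows=[0, 0, 0.007, 0, 0, 0, 0.6, 0, 0, 0.007, 0, 0, 0, 0.6, 0, 0, 0.007, 0, 0, 0, 0.6])

```text
time_s: 22.15
ee_pos: [523.2, -101.0, 41.7]
ee_rot: [0.001, 0.025, 1.0, -0.001]
contact_force: [-0.0, 0.8, -0.6]
width: 0.598
finger_force: 26.6
```

Request:
play_rows(rows=[0.006, 0.005, 0.007, 0, 0, 0, 0.6, 0.006, 0.005, 0.007, 0, 0, 0, 0.6, 0.006, 0.005, 0.007, 0, 0, 0, 0.6])

```text
time_s: 22.4
ee_pos: [522.2, -100.1, 40.5]
ee_rot: [0.001, 0.025, 1.0, -0.001]
contact_force: [-0.6, -0.1, -1.0]
width: 0.599
finger_force: 26.6
```

Request:
play_rows(rows=[0, 0, 0.006, 0, 0, 0, 0.6, 0, 0, 0.006, 0, 0, 0, 0.6, 0, 0, 0.006, 0, 0, 0, 0.6])

```text
time_s: 22.65
ee_pos: [522.3, -100.2, 39.6]
ee_rot: [0.001, 0.025, 1.0, -0.001]
contact_force: [-0.1, -0.6, -1.5]
width: 0.602
finger_force: 26.6
```

Request:
play_rows(rows=[0, 0, 0.006, 0, 0, 0, 0.6, 0, 0, 0.006, 0, 0, 0, 0.6, 0, 0, 0.006, 0, 0, 0, 0.6])

```text
time_s: 22.9
ee_pos: [522.6, -100.3, 39.3]
ee_rot: [0.001, 0.025, 1.0, -0.001]
contact_force: [-0.9, -0.6, 5.3]
width: 0.6
finger_force: 26.8
```

Request:
play_rows(rows=[0, 0, 0, 0, 0, 0, 0.3, 0, 0, 0, 0, 0, 0, 0.1, 0, 0, 0, 0, 0, 0, 0, 0, 0, 0, 0, 0, 0, 0, 0, 0, -0.2, 0, 0, 0, 0, 0, 0, -0.45, 0, 0, 0, 0, 0, 0, -0.7, 0, 0, 0, 0, 0, 0, -1, 0, 0, 0, 0, 0, 0, -1, 0, 0, 0, 0])

```text
time_s: 23.65
ee_pos: [524.8, -100.5, 195.9]
ee_rot: [0.006, 0.025, 1.0, -0.002]
contact_force: [0.6, -0.7, 0.7]
width: 1.0
finger_force: 0.0
```

Request:
play_rows(rows=[-0.3, 0.25, -0.65, 0, 0, 0, 0, -0.3, 0.5, -0.65, 0, 0, 0, 0, -0.3, 0.75, -0.65, 0, 0, 0, 0, -0.3, 1, -0.65, 0, 0, 0, 0, -0.3, 1, -0.65, 0, 0, 0, 0])

```text
time_s: 24.07
ee_pos: [575.2, 50.0, 287.5]
ee_rot: [0.002, 0.025, 1.0, -0.0]
contact_force: [-0.3, 0.0, -0.6]
width: 0.999
finger_force: 0.0
```

Request:
play_rows(rows=[0, 0.25, 0, 0, 0, 0, 0, 0, 0.5, 0, 0, 0, 0, 0, 0, 0.75, 0, 0, 0, 0, 0, 0, 1, 0, 0, 0, 0, 0, 0, 1, 0, 0, 0, 0, 0])

```text
time_s: 24.48
ee_pos: [581.8, 203.5, 285.0]
ee_rot: [0.001, 0.023, 1.0, 0.0]
contact_force: [-1.2, -1.3, 0.3]
width: 1.002
finger_force: 0.0
```

Request:
play_rows(rows=[0, 0.25, 0, 0, 0, 0, 0, 0, 0.5, 0, 0, 0, 0, 0, 0, 0.75, 0, 0, 0, 0, 0, 0, 1, 0, 0, 0, 0, 0, 0, 1, 0, 0, 0, 0, 0, 0, 1, 0, 0, 0, 0, 0])

```text
time_s: 24.98
ee_pos: [589.2, 349.2, 284.3]
ee_rot: [0.0, 0.024, 1.0, -0.001]
contact_force: [1.1, -1.0, -0.1]
width: 1.002
finger_force: 0.0
```

```bash
python3 - <<'E'
from h import *
w=snap('wrist','w8.png');P=cloud(w);z=P[...,2];V,U=np.mgrid[:384,:512]
np.savez('w8.npz',P=P,i=w['pixels'])
B=(P[...,0]>440)&(P[...,0]<590)&(P[...,1]>290)&(P[...,1]<420)
for lo,hi in((100,114),(38,52)):
    m=B&(z>lo)&(z<hi);q=P[m][:,:2].astype(np.float32)
    print(lo,len(q),q.mean(0),cv2.minAreaRect(q),np.median(z[m]))
    print(cv2.fitEllipse(cv2.convexHull(q)))
    if lo==38: 
        for c in cv2.boxPoints(cv2.minAreaRect(q)): print(c)
t=snap('top');P=cloud(t);z=P[...,2]
m=(P[...,0]>470)&(P[...,0]<575)&(P[...,1]>-155)&(P[...,1]<-55)&(z>55)&(z<75);q=P[m][:,:2].astype(np.float32);print('cup',len(q),cv2.fitEllipse(cv2.convexHull(q)),np.median(z[m]))
go(520,353.5,200,3.09)
E
```

```text
100 4147 [518.8257  351.73523] ((519.5750732421875, 352.13934326171875), (64.39413452148438, 64.54196166992188), 24.902889251708984) 107.00957577240553
((519.519287109375, 351.7200012207031), (64.54045867919922, 65.01518249511719), 163.6707763671875)
38 2571 [511.83737 358.91064] ((518.740478515625, 354.04656982421875), (64.26854705810547, 115.12979125976562), 53.268714904785156) 44.88817282037211
((517.7322387695312, 353.90411376953125), (103.87865447998047, 122.12958526611328), 55.53178405761719)
[453.3868 362.72  ]
[545.6575  293.86514]
[584.0941  345.37314]
[491.8235 414.228 ]
cup 63 ((524.1622924804688, -105.15415954589844), (50.063987731933594, 50.902889251708984), 122.96293640136719) 64.88075072975373
at [589.5 347.  285.3] yaw 3.091 t 25.1 w 1.0 F [-0.5  0.8 -0.7] -> share [0.466 0.022 0.568] [-0.001  0.001  0.001]
```

View pics/w8.png

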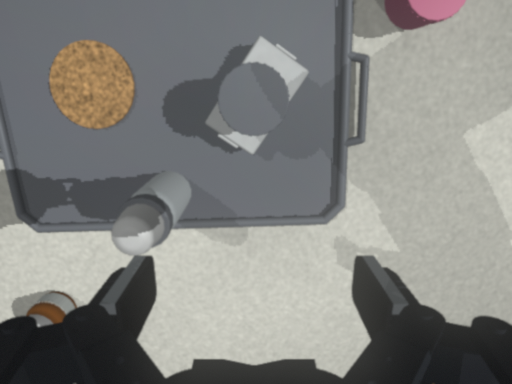

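Wrist view: the cap is at (253,98) → world (519.5,352). The box is at yaw −0.64, with corners at (262,38) and (245,152). The coaster is at (92,85). I'll grasp the formula by its cap.

Request:
play_rows(rows=[0.47, 0.012, 0.2, 0, 0, 0, 0, 0.47, 0.012, 0.45, 0, 0, 0, 0, 0.47, 0.012, 0.7, 0, 0, 0, 0, 0.47, 0.012, 0.95, 0, 0, 0, 0, 0.47, 0.012, 0.95, 0, 0, 0, 0, 0.47, 0.012, 0.95, 0, 0, 0, 0], newtons=35)

```text
time_s: 25.58
ee_pos: [518.2, 350.3, 141.2]
ee_rot: [-0.001, 0.026, 1.0, -0.002]
contact_force: [-0.6, -0.5, 0.1]
width: 0.999
finger_force: 0.0
```

```bash
python3 - <<'E'
from h import *
go(519.5,352,82,3.09)
E
```

```text
at [518.2 350.3 141.2] yaw 3.09 t 25.6 w 1.0 F [-0.6 -0.5  0.1] -> share [-0.009  0.013  0.395] [-0.003 -0.001 -0.   ]
```

Request:
play_rows(rows=[-0.009, 0.013, 0.05, 0, 0, 0, 0, -0.009, 0.013, 0.15, 0, 0, 0, 0, -0.009, 0.013, 0.25, 0, 0, 0, 0, -0.009, 0.013, 0.34, 0, 0, 0, 0, -0.009, 0.013, 0.39, 0, 0, 0, 0, -0.009, 0.013, 0.39, 0, 0, 0, 0, -0.009, 0.013, 0.39, 0, 0, 0, 0.1, -0.009, 0.013, 0.39, 0, 0, 0, 0.2, -0.009, 0.013, 0.39, 0, 0, 0, 0.3, -0.009, 0.013, 0.39, 0, 0, 0, 0.4, -0.009, 0.013, 0.39, 0, 0, 0, 0.5, -0.009, 0.013, 0.39, 0, 0, 0, 0.5])

```text
time_s: 26.58
ee_pos: [522.0, 354.7, 86.3]
ee_rot: [0.002, 0.025, 1.0, -0.0]
contact_force: [0.8, -1.5, 6.7]
width: 0.734
finger_force: 37.9
```

Request:
play_rows(rows=[0, 0, 0, 0, 0, 0, 0.5, 0, 0, 0, 0, 0, 0, 0.5, 0, 0, 0, 0, 0, 0, 0.5])

```text
time_s: 26.83
ee_pos: [522.0, 354.7, 86.3]
ee_rot: [0.002, 0.025, 1.0, -0.0]
contact_force: [0.1, -1.0, 6.1]
width: 0.741
finger_force: 37.9
```

Request:
play_rows(rows=[0, 0, -0.03, 0, 0, 0, 0.5, 0, 0, -0.08, 0, 0, 0, 0.5, 0, 0, -0.2, 0, 0, 0, 0.5, 0, 0, -0.4, 0, 0, 0, 0.5, 0, 0, -0.6, 0, 0, 0, 0.5, 0, 0, -0.7, 0, 0, 0, 0.5, 0, 0, -0.7, 0, 0, 0, 0.5, 0, 0, -0.7, 0, 0, 0, 0.5])

```text
time_s: 27.5
ee_pos: [521.2, 354.8, 190.7]
ee_rot: [0.002, 0.025, 1.0, -0.0]
contact_force: [-0.2, 0.2, -1.9]
width: 0.735
finger_force: 38.8
```

```bash
python3 - <<'E'
from h import *
w=snap('wrist');b=snap('top')
P=cloud(w);z=P[...,2];B=(P[...,0]>440)&(P[...,0]<600)&(P[...,1]>270)&(P[...,1]<430)&(z>36)&(z<52);q=P[B][:,:2].astype(np.float32);print('box wrist',len(q),cv2.minAreaRect(q))
for n,P,i in(('w8',np.load('w8.npz')['P'],np.load('w8.npz')['i']),('w7',np.load('w7.npz')['P'],np.load('w7.npz')['i']),('wnow',P,w['pixels'])):
    h=cv2.cvtColor(i,cv2.COLOR_RGB2HSV)
    m=(h[...,1]>70)&(h[...,0]<25)&(P[...,2]<25)&(abs(P[...,0]-496)<70)&(abs(P[...,1]-160)<70);q=P[m][:,:2].astype(np.float32)
    if len(q)>50: print(n,len(q),cv2.fitEllipse(cv2.convexHull(q)),cv2.minAreaRect(q)[:2],np.median(P[m][:,2]))
P=cloud(b);z=P[...,2];m=(abs(P[...,0]-520)<60)&(abs(P[...,1]-350)<60)&(z>36)&(z<52);q=P[m][:,:2].astype(np.float32);print('box top',cv2.minAreaRect(q))
go(499,162,190,3.09)
W=w['pixels'][...,::-1];T=cv2.resize(b['pixels'][150:280,120:290,::-1],(510,390))[:384];cv2.imwrite('pics/m2.png',cv2.resize(np.hstack([W,T]),None,fx=.78,fy=.78))
E
```

```text
box wrist 5446 ((517.2217407226562, 355.36981201171875), (64.29618072509766, 111.15543365478516), 53.31782531738281)
w8 5861 ((494.93621826171875, 162.2123260498047), (98.98393249511719, 103.03288269042969), 1.0667203664779663) ((495.0295104980469, 163.27182006835938), (99.08551788330078, 99.73528289794922)) 11.035370129580704
w7 5472 ((495.4738464355469, 164.1690673828125), (98.68345642089844, 102.4520034790039), 170.40313720703125) ((495.63409423828125, 160.64715576171875), (98.46257781982422, 94.41926574707031)) 11.068785469243391
wnow 8179 ((494.6931457519531, 162.1055450439453), (98.80790710449219, 104.89371490478516), 178.41017150878906) ((494.1102600097656, 163.1314697265625), (102.3377914428711, 99.15544891357422)) 11.000719602425855
box top ((519.6950073242188, 350.316162109375), (64.96464538574219, 115.67719268798828), 53.634986877441406)
at [520.3 354.1 188.6] yaw 3.091 t 27.6 w 0.73 F [ 0.3 -1.  -1.4] -> share [ 0.077 -1.287 -0.006] [-0.002  0.     0.001]
```

View pics/m2.png

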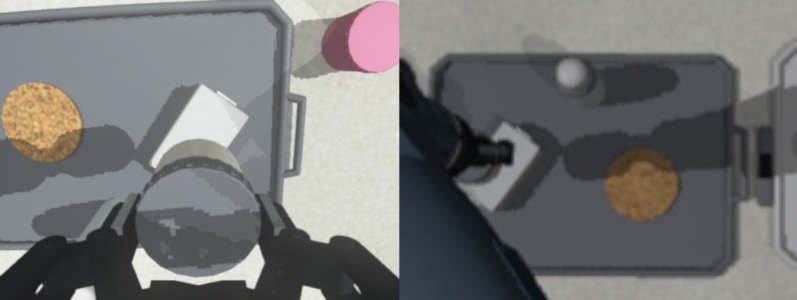

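Formula held upright by the cap at (200,215) in the left panel. The box stayed in place at (200,125), and the coaster is at (42,122). I'll carry it to the coaster.

Request:
play_rows(rows=[0.09, -0.15, 0, 0, 0, 0, 0.5, 0.09, -0.35, 0, 0, 0, 0, 0.5, 0.09, -0.55, 0, 0, 0, 0, 0.5, 0.09, -0.75, 0, 0, 0, 0, 0.5, 0.09, -0.9, 0, 0, 0, 0, 0.5, 0.09, -1, 0, 0, 0, 0, 0.5, 0.09, -1, 0, 0, 0, 0, 0.5])

```text
time_s: 28.18
ee_pos: [498.9, 202.7, 188.9]
ee_rot: [-0.0, 0.026, 1.0, -0.001]
contact_force: [-0.6, 0.4, -2.4]
width: 0.739
finger_force: 39.0
```

Request:
play_rows(rows=[0, -0.15, 0.1, 0, 0, 0, 0.5, 0, -0.28, 0.3, 0, 0, 0, 0.5, 0, -0.28, 0.5, 0, 0, 0, 0.5, 0, -0.28, 0.65, 0, 0, 0, 0.5, 0, -0.28, 0.75, 0, 0, 0, 0.5, 0, -0.28, 0.75, 0, 0, 0, 0.5, 0, -0.28, 0.75, 0, 0, 0, 0.5])

```text
time_s: 28.77
ee_pos: [497.3, 163.6, 76.5]
ee_rot: [-0.0, 0.025, 1.0, -0.001]
contact_force: [0.0, -0.7, -0.5]
width: 0.739
finger_force: 39.1
```

```bash
python3 - <<'E'
from h import *
go(497,162.5,54,3.09)
w=snap('wrist');P=cloud(w);z=P[...,2];t=bot.sense()['ee_pos'];print(t)
V,U=np.mgrid[:384,:512]
m=(abs(P[...,0]-t[0])<50)&(abs(P[...,1]-t[1])<34)&(z>t[2]+12)&(z<t[2]+30)&(U>150)&(U<370)&(V<340);q=P[m][:,:2].astype(np.float32)
print(len(q),cv2.fitEllipse(cv2.convexHull(q)),np.percentile(q,[1,99],axis=0),np.median(z[m]))
E
```

```text
at [497.3 163.6  76.5] yaw 3.092 t 28.8 w 0.74 F [ 0.  -0.7 -0.5] -> share [ 0.001 -0.007  0.15 ] [-0.001 -0.     0.001]
[498.09431239 163.82710507  77.54276157]
19041 ((493.4706115722656, 163.88232421875), (61.14076614379883, 70.43006896972656), 174.2586212158203) [[463.69222412 132.10999451]
 [517.18249512 195.81904602]] 97.22376650414748
```

Request:
play_rows(rows=[0, -0.007, 0.05, 0, 0, 0, 0.5, 0, -0.007, 0.09, 0, 0, 0, 0.5, 0, -0.007, 0.12, 0, 0, 0, 0.5, 0, -0.007, 0.135, 0, 0, 0, 0.5, 0, -0.007, 0.135, 0, 0, 0, 0.5, 0, -0.007, 0.135, 0, 0, 0, 0.5])

```text
time_s: 29.32
ee_pos: [497.8, 162.1, 57.1]
ee_rot: [0.001, 0.025, 1.0, -0.001]
contact_force: [-0.7, 0.1, -1.4]
width: 0.737
finger_force: 39.1
```

Request:
play_rows(rows=[0, 0, 0.007, 0, 0, 0, 0.5, 0, 0, 0.007, 0, 0, 0, 0.5, 0, 0, 0.007, 0, 0, 0, 0.5])

```text
time_s: 29.57
ee_pos: [498.0, 162.1, 56.2]
ee_rot: [0.001, 0.025, 1.0, -0.001]
contact_force: [0.2, 0.4, -1.3]
width: 0.737
finger_force: 39.1
```

Request:
play_rows(rows=[0, 0, 0.007, 0, 0, 0, 0.5, 0, 0, 0.007, 0, 0, 0, 0.5, 0, 0, 0.007, 0, 0, 0, 0.5])

```text
time_s: 29.82
ee_pos: [497.9, 162.1, 55.0]
ee_rot: [0.001, 0.025, 1.0, -0.001]
contact_force: [-0.4, 0.4, -1.1]
width: 0.732
finger_force: 39.1
```

Request:
play_rows(rows=[0, 0, 0.007, 0, 0, 0, 0.5, 0, 0, 0.007, 0, 0, 0, 0.5, 0, 0, 0.007, 0, 0, 0, 0.5])

```text
time_s: 30.07
ee_pos: [497.8, 162.1, 53.9]
ee_rot: [0.001, 0.025, 1.0, -0.001]
contact_force: [0.5, -0.4, -1.4]
width: 0.733
finger_force: 39.1
```

Request:
play_rows(rows=[0, 0, 0.007, 0, 0, 0, 0.5, 0, 0, 0.007, 0, 0, 0, 0.5, 0, 0, 0.007, 0, 0, 0, 0.5])

```text
time_s: 30.32
ee_pos: [497.8, 162.1, 52.8]
ee_rot: [0.001, 0.025, 1.0, -0.001]
contact_force: [0.2, -0.0, -1.8]
width: 0.734
finger_force: 39.1
```

Request:
play_rows(rows=[0, 0, 0.006, 0, 0, 0, 0.5, 0, 0, 0.006, 0, 0, 0, 0.5, 0, 0, 0.006, 0, 0, 0, 0.5])

```text
time_s: 30.57
ee_pos: [497.9, 162.1, 52.4]
ee_rot: [0.001, 0.025, 1.0, -0.001]
contact_force: [-1.5, -0.3, 4.7]
width: 0.733
finger_force: 39.4
```

Request:
play_rows(rows=[0, 0, 0, 0, 0, 0, 0.2, 0, 0, 0, 0, 0, 0, 0, 0, 0, 0, 0, 0, 0, 0, 0, 0, 0, 0, 0, 0, 0, 0, 0, -0.2, 0, 0, 0, 0, 0, 0, -0.45, 0, 0, 0, 0, 0, 0, -0.7, 0, 0, 0, 0, 0, 0, -1, 0, 0, 0, 0, 0, 0, -1, 0, 0, 0, 0])

```text
time_s: 31.32
ee_pos: [500.3, 163.2, 209.1]
ee_rot: [0.006, 0.025, 1.0, 0.001]
contact_force: [0.9, 0.9, 0.2]
width: 1.0
finger_force: 0.0
```

Request:
play_rows(rows=[-0.1, 0.25, -0.2, 0, 0, 0, 0, -0.1, 0.5, -0.2, 0, 0, 0, 0, -0.1, 0.75, -0.2, 0, 0, 0, 0, -0.1, 1, -0.2, 0, 0, 0, 0, -0.1, 1, -0.2, 0, 0, 0, 0])

```text
time_s: 31.73
ee_pos: [520.2, 317.3, 231.0]
ee_rot: [0.001, 0.023, 1.0, 0.0]
contact_force: [-0.5, -2.2, -0.7]
width: 1.0
finger_force: 0.0
```

Request:
play_rows(rows=[-0.02, 0.28, 0, 0, 0, 0.376, 0, -0.02, 0.28, 0, 0, 0, 0.376, 0, -0.02, 0.28, 0, 0, 0, 0.376, 0, -0.02, 0.28, 0, 0, 0, 0.376, 0, -0.02, 0.28, 0, 0, 0, 0.376, 0, -0.02, 0.28, 0, 0, 0, 0.376, 0, -0.02, 0.28, 0, 0, 0, 0.376, 0])

```text
time_s: 32.32
ee_pos: [525.2, 353.2, 231.5]
ee_rot: [0.001, 0.314, 0.95, -0.001]
contact_force: [0.1, 0.2, -0.4]
width: 1.002
finger_force: 0.0
```

```bash
python3 - <<'E'
from h import *
go(518.7,354,110,2.50)
w=snap('wrist');P=cloud(w);z=P[...,2]
m=(abs(P[...,0]-520)<90)&(abs(P[...,1]-354)<90)&(z>36)&(z<52);q=P[m][:,:2].astype(np.float32);print('box',len(q),cv2.minAreaRect(q) if len(q) else 0, np.median(z[m]))
b=snap('top');P=cloud(b);z=P[...,2];m=(abs(P[...,0]-496)<50)&(abs(P[...,1]-160)<50)&(z>60)&(z<85);q=P[m][:,:2].astype(np.float32);print('formula top',len(q),cv2.fitEllipse(cv2.convexHull(q)) if len(q)>5 else 0,np.median(z[m]))
E
```

```text
at [525.2 353.2 231.5] yaw 2.503 t 32.3 w 1.0 F [ 0.1  0.2 -0.4] -> share [ 0.04  -0.021  0.81 ] [-0.     0.001  0.002]
box 7314 ((518.3181762695312, 354.3689270019531), (64.29951477050781, 114.50723266601562), 53.398189544677734) 45.04188859596279
formula top 344 ((497.0662536621094, 157.72372436523438), (63.132781982421875, 64.28849792480469), 50.933536529541016) 72.64284469419744
```

```bash
python3 - <<'E'
from h import *
P=np.load('w8.npz')['P'];z=P[...,2]
for c in((552,400),(484,308)):
    m=np.hypot(P[...,0]-c[0],P[...,1]-c[1])<20;print(c,m.sum(),np.nanpercentile(z[m],[5,50,99]).round(1))
m=(abs(P[...,0]-520)<10)&(P[...,1]>395)&(P[...,1]<450)
for y in range(395,450,5):
    k=m&(P[...,1]>y)&(P[...,1]<y+5)
    if k.any(): print(y,np.median(z[k]).round(1),end='; ')
go(518.3,354.4,40,2.503)
E
```

```text
(552, 400) 833 [3.7 5.1 7. ]
(484, 308) 927 [3.7 5.1 7.2]
395 5.5; 400 5.2; 405 5.0; 410 5.1; 415 4.8; 420 5.0; 425 5.0; 430 5.0; 435 4.9; 440 4.9; 445 4.8; at [525.2 353.1 231.7] yaw 2.503 t 32.4 w 1.0 F [-0.1 -1.2 -0.2] -> share [ 0.045 -0.02   1.278] [-0.     0.002  0.   ]
```

Clear flat floor around the box. I'll descend in two steps.

Request:
play_rows(rows=[0.045, -0.02, 0.2, 0, 0, 0, 0.05, 0.045, -0.02, 0.4, 0, 0, 0, 0.05, 0.045, -0.02, 0.65, 0, 0, 0, 0.05, 0.045, -0.02, 0.9, 0, 0, 0, 0.05, 0.045, -0.02, 0.9, 0, 0, 0, 0.05, 0.045, -0.02, 0.9, 0, 0, 0, 0.05], newtons=45)

```text
time_s: 32.92
ee_pos: [517.2, 353.8, 95.7]
ee_rot: [-0.0, 0.315, 0.949, -0.002]
contact_force: [0.8, 0.2, 1.7]
width: 0.948
finger_force: 0.0
```

```bash
python3 - <<'E'
from h import *
go(518.3,354.4,15,2.503)
E
```

```text
at [517.2 353.8  95.7] yaw 2.502 t 32.9 w 0.95 F [0.8 0.2 1.7] -> share [-0.003  0.009  0.538] [-0.002  0.001 -0.001]
```

Request:
play_rows(rows=[-0.003, 0.009, 0.1, 0, 0, 0, 0.05, -0.003, 0.009, 0.2, 0, 0, 0, 0.05, -0.003, 0.009, 0.32, 0, 0, 0, 0.05, -0.003, 0.009, 0.42, 0, 0, 0, 0.05, -0.003, 0.009, 0.48, 0, 0, 0, 0.05, -0.003, 0.009, 0.5, 0, 0, 0, 0.05, -0.003, 0.009, 0.52, 0, 0, 0, 0.05, -0.003, 0.009, 0.52, 0, 0, 0, 0.05, -0.003, 0.009, 0.52, 0, 0, 0, 0.05])

```text
time_s: 33.67
ee_pos: [520.2, 355.8, 19.9]
ee_rot: [0.002, 0.315, 0.949, 0.0]
contact_force: [0.2, -0.3, -0.9]
width: 0.951
finger_force: 0.0
```

```bash
python3 - <<'E'
from h import *
go(518.3,354.4,15,2.503)
E
```

```text
at [520.2 355.8  19.9] yaw 2.5 t 33.7 w 0.95 F [ 0.2 -0.3 -0.9] -> share [ 0.005 -0.015  0.033] [ 0.001  0.002 -0.002]
```

Request:
play_rows(rows=[0.005, -0.015, 0.025, 0, 0, 0, 0.05, 0.005, -0.015, 0.025, 0, 0, 0, 0.1, 0.005, -0.015, 0.025, 0, 0, 0, 0.15, 0.005, -0.015, 0.025, 0, 0, 0, 0.2, 0.005, -0.015, 0.025, 0, 0, 0, 0.25, 0.005, -0.015, 0.025, 0, 0, 0, 0.3, 0.005, -0.015, 0.025, 0, 0, 0, 0.4, 0.005, -0.015, 0.025, 0, 0, 0, 0.5, 0.005, -0.015, 0.025, 0, 0, 0, 0.5, 0.005, -0.015, 0.025, 0, 0, 0, 0.5, 0.005, -0.015, 0.025, 0, 0, 0, 0.5])

```text
time_s: 34.58
ee_pos: [517.9, 354.2, 15.4]
ee_rot: [0.001, 0.315, 0.949, -0.0]
contact_force: [-1.1, -0.0, 4.8]
width: 0.743
finger_force: 50.4
```

```bash
python3 - <<'E'
from h import *
go(518.3,354.4,15,2.503);print(bot.sense()['finger_force'])
E
```

```text
at [517.9 354.2  15.4] yaw 2.5 t 34.6 w 0.74 F [-1.1 -0.   4.8] -> share [-0.001  0.003  0.003] [ 0.     0.002 -0.002]
50.35766422748566
```

Request:
play_rows(rows=[0, 0, -0.03, 0, 0, 0, 0.5, 0, 0, -0.08, 0, 0, 0, 0.5, 0, 0, -0.2, 0, 0, 0, 0.5, 0, 0, -0.4, 0, 0, 0, 0.5, 0, 0, -0.6, 0, 0, 0, 0.5, 0, 0, -0.8, 0, 0, 0, 0.5, 0, 0, -1, 0, 0, 0, 0.5, 0, 0, -1, 0, 0, 0, 0.5, 0, 0, -1, 0, 0, 0, 0.5])

```text
time_s: 35.33
ee_pos: [518.2, 354.7, 167.2]
ee_rot: [0.002, 0.315, 0.949, 0.001]
contact_force: [-0.7, -0.2, -3.0]
width: 0.745
finger_force: 50.1
```

```bash
python3 - <<'E'
from h import *
d=np.load('w7.npz');P=d['P'];z=P[...,2];h=cv2.cvtColor(d['i'],cv2.COLOR_RGB2HSV)
V,U=np.mgrid[:384,:512]
blue=(h[...,0]>100)&(h[...,0]<125)&(h[...,1]>120)&(U<300)&(V<240)
rim=blue&(z>22)&(z<32);q=P[rim][:,:2]
from scipy.optimize import least_squares
r=least_squares(lambda p:np.hypot(q[:,0]-p[0],q[:,1]-p[1])-p[2],[547,-254,82],loss='soft_l1');print('rimfit',r.x,len(q))
fl=blue&(z<13)&(z>5);f=P[fl];print('floor',np.median(f[:,2]),f[:,:2].min(0),f[:,:2].max(0),f[:,:2].mean(0))
go(548,-254,200,2.50)
print(bot.sense()['finger_force'],bot.sense()['joint_pos'].round(2))
E
```

```text
rimfit [ 545.57289045 -252.34083523   80.9963956 ] 2383
floor 9.158490792768657 [ 471.33935471 -329.63043646] [ 623.02499995 -179.24612404] [ 544.5079085  -254.34417566]
at [518.2 354.7 167.2] yaw 2.5 t 35.3 w 0.74 F [-0.7 -0.2 -3. ] -> share [-2.588 -3.133 -0.22 ] [0.002 0.002 0.   ]
50.12551724910736 [ 0.6   0.44  0.1   1.23 -0.    1.24]
```

Request:
play_rows(rows=[0, 0, -0.22, 0, 0, 0, 0.5, -0.1, -0.12, -0.22, 0, 0, 0, 0.5, -0.25, -0.3, -0.22, 0, 0, 0, 0.5, -0.4, -0.5, -0.22, 0, 0, 0, 0.5, -0.55, -0.68, -0.22, 0, 0, 0, 0.5, -0.644, -0.784, -0.22, 0, 0, 0, 0.5])

```text
time_s: 35.83
ee_pos: [523.0, 199.0, 196.9]
ee_rot: [0.0, 0.316, 0.949, -0.002]
contact_force: [-0.0, 0.3, -2.4]
width: 0.741
finger_force: 50.8
```

Request:
play_rows(rows=[-0.13, -0.16, 0, 0, 0, 0, 0.5, -0.26, -0.31, 0, 0, 0, 0, 0.5, -0.38, -0.47, 0, 0, 0, 0, 0.5, -0.52, -0.63, 0, 0, 0, 0, 0.5, -0.644, -0.784, 0, 0, 0, 0, 0.5])

```text
time_s: 36.25
ee_pos: [530.5, 48.6, 197.1]
ee_rot: [0.0, 0.315, 0.949, -0.001]
contact_force: [-0.2, -0.1, -0.7]
width: 0.741
finger_force: 50.8
```

Request:
play_rows(rows=[-0.13, -0.16, 0, 0, 0, 0, 0.5, -0.26, -0.31, 0, 0, 0, 0, 0.5, -0.38, -0.47, 0, 0, 0, 0, 0.5, -0.52, -0.63, 0, 0, 0, 0, 0.5, -0.644, -0.784, 0, 0, 0, 0, 0.5])

```text
time_s: 36.67
ee_pos: [537.6, -103.3, 197.4]
ee_rot: [-0.0, 0.315, 0.949, -0.001]
contact_force: [1.3, 0.3, -1.5]
width: 0.742
finger_force: 50.8
```

Request:
play_rows(rows=[-0.13, -0.16, 0, 0, 0, 0, 0.5, -0.26, -0.31, 0, 0, 0, 0, 0.5, -0.38, -0.47, 0, 0, 0, 0, 0.5, -0.5, -0.6, 0, 0, 0, 0, 0.5, -0.6, -0.72, 0, 0, 0, 0, 0.5, -0.644, -0.784, 0, 0, 0, 0, 0.5, -0.644, -0.784, 0, 0, 0, 0, 0.5])

```text
time_s: 37.25
ee_pos: [544.7, -255.8, 197.4]
ee_rot: [-0.0, 0.316, 0.949, -0.001]
contact_force: [-0.3, -0.4, -1.9]
width: 0.744
finger_force: 50.8
```

```bash
python3 - <<'E'
from h import *
go(546,-253.2,60,2.50);print(bot.sense()['finger_force'],bot.sense()['joint_pos'].round(2))
w=snap('wrist');P=cloud(w);z=P[...,2];t=bot.sense()['ee_pos'];print(t)
m=(abs(P[...,0]-t[0])<80)&(abs(P[...,1]-t[1])<80)&(z>t[2]+20)&(z<t[2]+40);print(m.sum(),np.median(z[m])-t[2])
E
```

```text
at [ 544.7 -255.8  197.4] yaw 2.498 t 37.2 w 0.74 F [-0.3 -0.4 -1.9] -> share [0.004 0.02  0.916] [-0.001  0.    -0.001]
50.80263018608093 [-0.44  0.39  0.09  1.28 -0.    0.21]
[ 544.76362952 -254.29594385  197.62884383]
38614 29.30225945707417
```

Request:
play_rows(rows=[0.006, 0.012, 0.15, 0, 0, 0, 0.5, 0.006, 0.012, 0.3, 0, 0, 0, 0.5, 0.006, 0.012, 0.5, 0, 0, 0, 0.5, 0.006, 0.012, 0.7, 0, 0, 0, 0.5, 0.006, 0.012, 0.85, 0, 0, 0, 0.5, 0.006, 0.012, 0.91, 0, 0, 0, 0.5, 0.006, 0.012, 0.91, 0, 0, 0, 0.5, 0.006, 0.012, 0.91, 0, 0, 0, 0.5])

```text
time_s: 37.97
ee_pos: [546.3, -251.3, 62.9]
ee_rot: [0.001, 0.315, 0.949, -0.0]
contact_force: [0.1, -0.0, -0.9]
width: 0.74
finger_force: 50.8
```

```bash
python3 - <<'E'
from h import *
go(546,-253.2,22,2.50)
E
```

```text
at [ 546.3 -251.3   62.9] yaw 2.501 t 38.0 w 0.74 F [ 0.1 -0.  -0.9] -> share [-0.005 -0.012  0.273] [-0.     0.001  0.001]
```

Request:
play_rows(rows=[-0.005, -0.012, 0.06, 0, 0, 0, 0.5, -0.005, -0.012, 0.12, 0, 0, 0, 0.5, -0.005, -0.012, 0.18, 0, 0, 0, 0.5, -0.005, -0.012, 0.22, 0, 0, 0, 0.5, -0.005, -0.012, 0.25, 0, 0, 0, 0.5, -0.005, -0.012, 0.25, 0, 0, 0, 0.5, -0.005, -0.012, 0.25, 0, 0, 0, 0.5])

```text
time_s: 38.55
ee_pos: [545.6, -254.0, 24.7]
ee_rot: [0.001, 0.315, 0.949, -0.0]
contact_force: [1.1, 0.1, -0.8]
width: 0.743
finger_force: 50.8
```

Request:
play_rows(rows=[0, 0, 0.007, 0, 0, 0, 0.5, 0, 0, 0.007, 0, 0, 0, 0.5, 0, 0, 0.007, 0, 0, 0, 0.5])

```text
time_s: 38.8
ee_pos: [546.0, -254.1, 24.2]
ee_rot: [0.001, 0.315, 0.949, -0.0]
contact_force: [-0.1, -0.1, -1.0]
width: 0.742
finger_force: 50.8
```

Request:
play_rows(rows=[0, 0, 0.007, 0, 0, 0, 0.5, 0, 0, 0.007, 0, 0, 0, 0.5, 0, 0, 0.007, 0, 0, 0, 0.5])

```text
time_s: 39.05
ee_pos: [545.8, -254.0, 22.9]
ee_rot: [0.001, 0.315, 0.949, -0.0]
contact_force: [-0.8, 0.1, -2.1]
width: 0.743
finger_force: 50.8
```

Request:
play_rows(rows=[0, 0, 0.01, 0, 0, 0, 0.5, 0, 0, 0.01, 0, 0, 0, 0.5, 0, 0, 0.01, 0, 0, 0, 0.5])

```text
time_s: 39.3
ee_pos: [545.7, -254.0, 21.3]
ee_rot: [0.001, 0.315, 0.949, -0.0]
contact_force: [-0.8, -0.2, -0.9]
width: 0.742
finger_force: 50.8
```

Request:
play_rows(rows=[0, 0, 0.007, 0, 0, 0, 0.5, 0, 0, 0.007, 0, 0, 0, 0.5, 0, 0, 0.007, 0, 0, 0, 0.5])

```text
time_s: 39.55
ee_pos: [545.7, -254.0, 20.3]
ee_rot: [0.001, 0.315, 0.949, -0.0]
contact_force: [0.8, 0.4, -1.0]
width: 0.739
finger_force: 50.8
```

Request:
play_rows(rows=[0, 0, 0.006, 0, 0, 0, 0.5, 0, 0, 0.006, 0, 0, 0, 0.5, 0, 0, 0.006, 0, 0, 0, 0.5])

```text
time_s: 39.8
ee_pos: [545.9, -254.1, 19.5]
ee_rot: [0.001, 0.315, 0.949, -0.0]
contact_force: [-0.2, 0.6, -1.0]
width: 0.745
finger_force: 50.8
```

Request:
play_rows(rows=[0, 0, 0.005, 0, 0, 0, 0.5, 0, 0, 0.005, 0, 0, 0, 0.5, 0, 0, 0.005, 0, 0, 0, 0.5])

```text
time_s: 40.05
ee_pos: [545.9, -254.1, 19.4]
ee_rot: [0.001, 0.315, 0.949, -0.0]
contact_force: [-2.7, 0.4, 6.0]
width: 0.743
finger_force: 51.7
```

Request:
play_rows(rows=[0, 0, 0.005, 0, 0, 0, 0.5, 0, 0, 0.005, 0, 0, 0, 0.5, 0, 0, 0.005, 0, 0, 0, 0.5])

```text
time_s: 40.3
ee_pos: [545.9, -254.1, 19.4]
ee_rot: [0.002, 0.315, 0.949, -0.0]
contact_force: [-4.6, 2.1, 14.3]
width: 0.743
finger_force: 52.6
```

Box is on the plate. I'll release, lift clear and back off.

Request:
play_rows(rows=[0, 0, -0.005, 0, 0, 0, 0.2, 0, 0, -0.005, 0, 0, 0, 0.1, 0, 0, -0.005, 0, 0, 0, 0.05, 0, 0, -0.005, 0, 0, 0, 0.05, 0, 0, -0.15, 0, 0, 0, 0.05, 0, 0, -0.35, 0, 0, 0, 0, 0, 0, -0.6, 0, 0, 0, 0, 0, 0, -0.9, 0, 0, 0, 0, 0, 0, -1, 0, 0, 0, 0, 0, 0, -1, 0, 0, 0, 0])

```text
time_s: 41.13
ee_pos: [547.8, -254.8, 173.1]
ee_rot: [0.005, 0.315, 0.949, -0.001]
contact_force: [0.6, -0.1, -0.1]
width: 0.998
finger_force: 0.0
```

Request:
play_rows(rows=[0, 0, -0.3, 0, 0, 0, 0, 0, 0.2, -0.6, 0, 0, 0, 0, 0, 0.4, -0.8, 0, 0, 0, 0, 0, 0.4, -0.8, 0, 0, 0, 0, 0, 0.4, -0.8, 0, 0, 0, 0, 0, 0.4, -0.8, 0, 0, 0, 0])

```text
time_s: 41.63
ee_pos: [581.5, -205.2, 287.2]
ee_rot: [0.001, 0.315, 0.949, -0.001]
contact_force: [0.0, -0.8, -0.3]
width: 0.999
finger_force: 0.0
```

```bash
python3 - <<'E'
from h import *
w=snap('wrist');b=snap('top')
from scipy.optimize import least_squares
def run(s,n):
    P=cloud(s);z=P[...,2];h=cv2.cvtColor(s['pixels'],cv2.COLOR_RGB2HSV)
    near=lambda c,r:(abs(P[...,0]-c[0])<r)&(abs(P[...,1]-c[1])<r)
    def rect(l,m):
        q=P[m][:,:2].astype(np.float32)
        if len(q)>20: print(n,l,len(q),np.round(cv2.minAreaRect(q)[0],1),np.round(cv2.minAreaRect(q)[1],1),round(cv2.minAreaRect(q)[2],1),'z',np.percentile(P[m][:,2],[10,50,90]).round(1))
    rect('box',near((546,-254),80)&(z>40)&(z<60))
    rim=near((546,-254),95)&(z>22)&(z<32)&(h[...,0]>100)&(h[...,0]<125)&(h[...,1]>120)
    q=P[rim][:,:2]
    if len(q)>50: print(n,'plate',least_squares(lambda p:np.hypot(q[:,0]-p[0],q[:,1]-p[1])-p[2],[547,-254,82],loss='soft_l1').x.round(1))
    rect('cup',near((522,-101),45)&(z>60)&(z<72)); rect('holder',near((522,-101),48)&(z>15)&(z<24))
    rect('formula',near((496,161),45)&(z>66)&(z<82)); rect('coaster',near((496,161),60)&(h[...,1]>80)&(h[...,0]<25)&(z<20))
    rect('spoon',near((563,-408),75)&(h[...,1]>70)&(h[...,0]<25)&(z<40))
    rect('bottle',near((622,231),45)&(z>60))
run(w,'wrist');run(b,'top')
W=w['pixels'][...,::-1];T=b['pixels'][140:290,110:440,::-1]
T=cv2.resize(T,(512,233));cv2.imwrite('pics/fin.png',np.vstack([W[:330],T]))
go(546,-254,200,2.5)
E
```

```text
wrist box 5505 [ 545.8 -255.2] [ 64.5 115.1] 53.2 z [47.8 49.  50. ]
wrist plate [ 545.6 -252.5   81. ]
wrist cup 578 [ 522.3 -100.8] [50.4 50.3] 53.3 z [63.  65.7 66.9]
wrist holder 1225 [ 521.9 -100.2] [77.9 78.4] 55.2 z [17.4 18.8 20.2]
wrist spoon 783 [ 562.2 -404.5] [131.   17.6] 0.1 z [13.7 16.3 17.7]
top box 442 [ 554.6 -242.7] [ 46.9 114.2] 62.1 z [45.2 49.2 52.9]
top plate [ 545.7 -259.1   83.5]
top cup 52 [ 523.7 -105.7] [50.2 49.4] 44.1 z [62.9 66.  69.1]
top holder 149 [ 523.6 -103.7] [77.6 74. ] 89.4 z [15.8 19.4 22.2]
top formula 339 [496.7 157.1] [63.2 62.8] 71.5 z [68.9 72.7 76.4]
top coaster 369 [496.2 160.3] [97.8 96.5] 89.2 z [ 6.8 10.3 14.4]
top bottle 281 [624.9 233. ] [43.1 52.1] 31.5 z [ 84.2 129.5 154. ]
at [ 580.3 -205.8  286. ] yaw 2.5 t 41.7 w 1.0 F [-0.1 -0.3  0.1] -> share [-0.009 -0.394  0.574] [-0.001 -0.     0.   ]
```

View pics/fin.png

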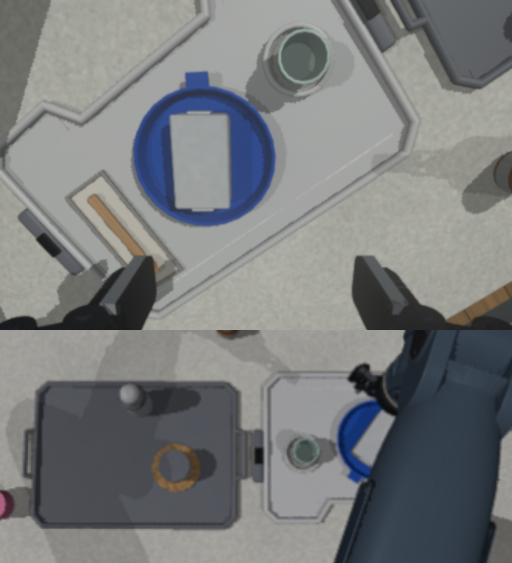

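Final view: the box is centred on the plate at (203,160). The cup is in its holder at (303,57), the spoon in the rest at (125,230), and the formula on the coaster at (177,467, lower panel). The bottle hasn't moved, and all measured offsets are about 3 mm or less. Handing in.

```bash
python3 -c "
from rig import workorder
print(workorder.job_done())"
```

```text
the job is handed in; nothing more can be done
None
```

Job handed in at about 42 s: spoon on its rest, cup in the holder, formula on the coaster and snack box on the plate, all about 3 mm or less off centre when last measured; the bottle hadn't moved, I never went near the puree jar (not re-measured), and no verdict came back.

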